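Line up and pin the analyser's cup magazine, then load it

TASK

The carriage of the analyser's cup magazine has slipped, so its bolt hole no longer lines up with the hole in the blue base: drive the red-handled tapered drift down through both holes until its shoulder is home on the plate, which levers them into line, then swap it for the black-headed bolt, dropped fully home; the drift goes back in a hole of the grey stand. Only once the carriage is bolted, nest all the loose white sample cups, upright and fully seated in one another, into a single stack in the yellow cup seat. Leave the bottles and jars on the bench where they are.

Things in the scene. Friction and masses are not known exactly. Their poses are not given: they have to be found in the camera images.
- magazine: fixed blue base block of the cup magazine, 80 x 240 mm, 46 mm high, with two dark steel guide strips along its long edges up to 56 mm (as high as the plate between them). Origin: centre of its underside on the bench; z up, y along its length. A 20 mm hole passes right through it at y = -55 mm
- base_hole (a point): centre of the mouth of the 20 mm hole in the blue base, at the base's top, 46 mm above the bench (hidden just under the carriage plate, seen through the plate's hole); the axes are those of the base
- carriage (a joint): slide of the aluminium carriage plate (66 x 190 mm, 10 mm thick, lying on the blue base, its top 56 mm above the bench) along the base's +y, in m: 0 when its hole is in line with the base's hole; travel -0.015 to 0.015. It starts 6 to 9 mm out towards +y and stays where it is put: about 5 N of friction holds it, no spring
- plate_hole (a point): centre of the mouth of the 20 mm hole in the carriage plate, at the plate's top face, 56 mm above the bench; moves with the carriage
- cup_seat (a point): centre of the floor of the yellow cup seat on the carriage (the plate's top face), 110 mm from the plate hole towards the base's +y; the seat is a ring 62 mm outside, 45 mm inside, 10 mm high, which takes the 40 mm foot of one cup; z up
- stand: fixed grey tool stand, 150 x 70 mm, 60 mm high, with two vertical 21 mm holes 80 mm apart along its x. Origin: centre of its underside, z up
- stand_hole0 (a point): centre of the mouth of one stand hole (on the stand's -x side), at the stand's top face, 60 mm above the bench
- stand_hole1 (a point): centre of the mouth of the other stand hole (+x side), at the stand's top face
- drift: tapered steel drift with a red round handle. Origin: the centre of its 6 mm tip; z up along the axis to the handle. The steel widens from 6 mm at the tip to 19 mm at 34 mm, stays 19 mm to the shoulder at 50 mm; the handle is 28 mm across from 50 to 110 mm. 0.16 kg. Starts hanging upright by its shoulder in a stand hole. Driven home, its shoulder rests on the plate
- bolt: steel bolt with a black round head. Origin: the centre of its lower end; z up along the axis to the head. Shank 16 mm across, bevelled at the lower end, 46 mm long; head 26 mm across from 46 to 82 mm. 0.10 kg. Starts hanging upright by its head in the other stand hole. Fully home, its head rests on the carriage plate
- cup0: white sample cup, 64 mm high; straight band 62 mm across from 44 to 64 mm height, below it a taper to a 40 mm foot; mouth 54 mm wide; its inner floor lies 26 mm above its underside, so a cup nested in another stands 26 mm higher. 0.12 kg. Origin: centre of its underside, z up out of the mouth. All cups are alike; 3 to 5 are present, standing on the bench
- cup1: white sample cup, 64 mm high; straight band 62 mm across from 44 to 64 mm height, below it a taper to a 40 mm foot; mouth 54 mm wide; its inner floor lies 26 mm above its underside, so a cup nested in another stands 26 mm higher. 0.12 kg. Origin: centre of its underside, z up out of the mouth. All cups are alike; 3 to 5 are present, standing on the bench
- cup2: white sample cup, 64 mm high; straight band 62 mm across from 44 to 64 mm height, below it a taper to a 40 mm foot; mouth 54 mm wide; its inner floor lies 26 mm above its underside, so a cup nested in another stands 26 mm higher. 0.12 kg. Origin: centre of its underside, z up out of the mouth. All cups are alike; 3 to 5 are present, standing on the bench
- cup3: white sample cup, 64 mm high; straight band 62 mm across from 44 to 64 mm height, below it a taper to a 40 mm foot; mouth 54 mm wide; its inner floor lies 26 mm above its underside, so a cup nested in another stands 26 mm higher. 0.12 kg. Origin: centre of its underside, z up out of the mouth. All cups are alike; 3 to 5 are present, standing on the bench
- cup4: white sample cup, 64 mm high; straight band 62 mm across from 44 to 64 mm height, below it a taper to a 40 mm foot; mouth 54 mm wide; its inner floor lies 26 mm above its underside, so a cup nested in another stands 26 mm higher. 0.12 kg. Origin: centre of its underside, z up out of the mouth. All cups are alike; 3 to 5 are present, standing on the bench
- amber: bystander: amber glass bottle with a blue cap, 68 mm across, 150 mm high; origin: centre of its underside
- jar: bystander: brown sample jar with a white cap, 66 mm across, 90 mm high; origin: centre of its underside
- soil_tub: bystander: white jar with a red cap, 72 mm across, 70 mm high; origin: centre of its underside

How it is judged:
By the outcome, as a careful person would: the job done as asked, in the order asked, and still so for the second after the job is handed in, with the robot touching nothing.
Of cup0, cup1, cup2, cup3, cup4 only 3 to 5 are there at a start; the rules pass over those that are not, and their reading is None.
At some moment in a run one of cup0, cup1, cup2, cup3, cup4 may be knocked a few centimetres aside while the robot is not near it.
It also fails if it takes over 210 s, if anything falls off the work surface, if the arm or the gripper's body presses on something with over 40 N, if the wrist force passes 120 N, or if a joint passes its speed limit or range.

ROBOT

A 7-joint arm with a two-finger parallel gripper is mounted at the origin on the work surface. World frame = base frame: x ahead of the robot, y to its left, z up, the work surface at z = 0. Lengths are in m, angles in rad, forces in N, time in s.
With the tool pointing down it reaches from about 0.425 to 1.025 m from the base axis. Payload 3.6 kg.
Tool frame: the origin (TCP) lies between the finger pads; the fingertips stand 14 mm ahead of it and the grasp point (between the pads) lies 5 mm behind it; z points along the fingers, y is the line along which they close (so a half turn about z gives the same grasp; the last joint's range is limited). The gripper opens to 85 mm and grips with 20 to 120 N. Pads are 22 mm wide; open, the fingers measure 114 mm over their backs; the gripper's body (76 mm by 85 mm) begins 54 mm behind the grasp point. The pads swing forward as they close: fully open they stand 13 mm farther back than shut.
Start: joints at [-1.282, 0.591, 0.048, 1.609, -0.033, 0.943, -0.034], TCP at [0.27, 0.673, 0.245] pointing down, gripper open.
Joint ranges: [-2.69, 2.69], [-0.47, 2.24], [-1.27, 1.36], [0.19, 2.51], [-1.53, 4.68], [0.08, 2.07], [-3.09, 3.09]. Speed limits (rad/s): [2.57, 2.57, 3.14, 3.14, 3.14, 3.14, 3.14].

INTERFACE

Orientations are given as a 3x3 rotation matrix whose columns are the frame's x, y, z axes.
In Python, from workcell import manip, imaging, workorder, sensors gives the robot as it stands (manip), with the cameras (imaging), the job (workorder) and the readings (sensors).
- The arm moves only by the shell command python3 nudge.py [OPENING] [FORCE], which reads ROWS from standard input. ROWS is a JSON list of rows, 1 to 5 of them, each written [[dx, dy, dz], [rx, ry, rz]]: dx, dy, dz in a scale on which 1.0 is 0.8 m, then a rotation vector rx, ry, rz in a scale on which 1.0 is pi rad; each row is the pose to reach, as a shift and turn from the pose commanded when the command began, along the tool's axes at that moment; what a row does not reach only later rows make up. A row lasts 1/12 s, in which the tool goes at most 0.0417 m and 0.125 rad, less where a joint would pass 70% of its speed; a pose out of reach is approached as far as the arm can. OPENING is the finger opening in m, set as the command begins (- or left out keeps the last). The fingers move at their own pace and stop on an object; FORCE is the grip in N (left out, the last holds). Time passes only in rows, so rows that do not move let the fingers close. It prints the time, the measured TCP pose, the force, the opening and the grip force at its end. A shift or turn number past 1, either way, is cut back to 1. Input that does not fit is refused with a message, and nothing moves.
- sensors.get_state(): the state, without advancing time (a new reading comes with each control period).
- imaging.camera(name): name is "scene" or "top" or "wrist"; returns the picture (400x640x3 uint8, red, green, blue); there is no depth.
- imaging.get_calibration(name): a dict with "fx", "fy", "cx", "cy" (pixels), "dist" ([k1, k2, p1, p2, k3] as OpenCV has them; the pictures are not rectified), "pose" (4x4, takes a point from camera to world coordinates). Camera axes: x right, y down, z forward; pixel columns grow to the right and rows downward; lengths in m; the calibration is good to about 2 mm. A picture is of the moment at which its call begins: read the wrist's pose just before it. get_calibration takes no time and is no camera call; for the wrist camera it gives the pose at the moment of the call.
- workorder.finish_job(): hands the job in; it is judged then, once.
The state is a dict: "time": time; "q": joint angles; "dq": joint speeds; "tau": joint torques, N m; "ee_pos": TCP position; "ee_rot": TCP orientation; "wrist_force": force on the tool from outside, world axes, zero at the start; "ft_torque": the same for the moment, N m; "opening": finger opening in m; "grasp_force": force on a finger pad.
Only numpy, scipy, OpenCV 4.12 (cv2) and the standard library are available. Lean on these libraries where they do the work, as an engineer would, in place of code of your own. Each camera call takes 0.05 s, during which the arm holds its last target. There are 200 camera calls.

## Working session

There is one attempt and no reset: what is moved stays moved. The work goes in short steps, Python scripts to look and compute and a shell command to move; the robot and the scene stay as the last step left them, time stands still between calls to the robot, and variables do not carry over. Pictures are saved under pics/ and viewed, at most 14 in all, crops included, and the job is handed in when it is done.

```bash
ls; mkdir -p pics; cat > h.py <<'E'
import numpy as np, cv2
from workcell import manip, imaging, workorder, sensors
def snap(name,fn):
    c=imaging.get_calibration(name); im=imaging.camera(name)
    cv2.imwrite('pics/'+fn,cv2.cvtColor(np.asarray(im),cv2.COLOR_RGB2BGR)); np.save('pics/'+fn+'.npy',np.array(c['pose'])); return c,im
def K(c): return np.array([[c['fx'],0,c['cx']],[0,c['fy'],c['cy']],[0,0,1.]])
def ray(c,u,v,z):
    p=cv2.undistortPoints(np.array([[[u,v]]],float),K(c),np.array(c['dist'],float))[0,0]
    T=np.array(c['pose']); d=T[:3,:3]@[p[0],p[1],1]; o=T[:3,3]
    return o+d*(z-o[2])/d[2]
def proj(c,P):
    T=np.linalg.inv(np.array(c['pose'])); r,_=cv2.Rodrigues(T[:3,:3])
    return cv2.projectPoints(np.array(P,float).reshape(-1,1,3),r,T[:3,3],K(c),np.array(c['dist'],float))[0][:,0]
def st():
    s=sensors.get_state(); print('t',round(s['time'],2),'p',np.round(s['ee_pos'],4),'op',round(s['opening'],4),'g',s['grasp_force'],'F',np.round(s['wrist_force'],1)); print(np.round(s['ee_rot'],3)); return s
def delta(target):
    s=sensors.get_state(); R=np.array(s['ee_rot']); print('d tool',np.round(R.T@(np.array(target)-s['ee_pos']),4))
E
python3 - <<'E'
from h import *
s=st()
for n in('scene','top','wrist'):
    c,_=snap(n,n+'0.png'); print(n,c['fx'],c['dist'],np.round(c['pose'],3))
E
```

```text
nudge.py
pics
workcell.py
t 0.0 p [0.2698 0.6721 0.2441] op 0.0854 g 0.0 F [ 0.2 -0.3 -0.5]
[[-0.928  0.373 -0.001]
 [ 0.373  0.928 -0.002]
 [-0.    -0.002 -1.   ]]
scene 424.9673990258811 [-0.04611377  0.          0.          0.          0.        ] [[-0.342  0.58  -0.739  1.469]
 [ 0.94   0.22  -0.262  0.319]
 [ 0.011 -0.784 -0.621  0.788]
 [ 0.     0.     0.     1.   ]]
top 476.4012436113142 [-0.12222844  0.          0.          0.          0.        ] [[-0.022 -0.985  0.168  0.357]
 [-1.     0.021 -0.005  0.   ]
 [ 0.002 -0.168 -0.986  1.506]
 [ 0.     0.     0.     1.   ]]
wrist 282.65118240561696 [0.01507829 0.         0.         0.         0.        ] [[ 0.372  0.888  0.271  0.2  ]
 [ 0.928 -0.356 -0.111  0.7  ]
 [-0.002  0.293 -0.956  0.372]
 [ 0.     0.     0.     1.   ]]
```

View pics/top0.png

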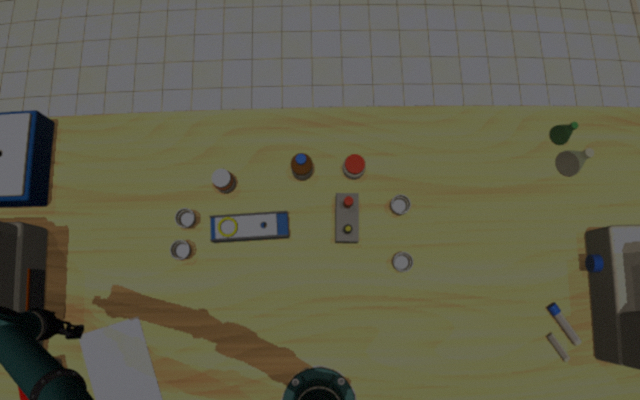

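View pics/scene0.png

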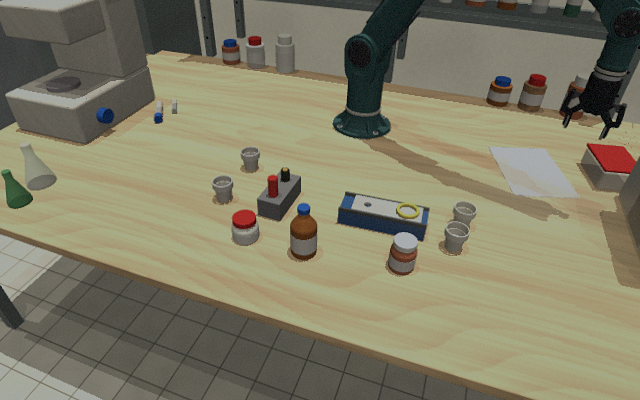

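The top view shows four cups near (186,218), (181,250), (400,205) and (402,262). The magazine is around (250,227), and the stand around (347,218) with the drift at (348,202) and the bolt at (348,229). I'll make an enlarged crop to read more precisely.

```bash
python3 - <<'E'
from h import *
im=cv2.imread('pics/top0.png')[140:280,165:425]
im=np.clip(im.astype(float)*1.8,0,255).astype(np.uint8)
cv2.imwrite('pics/topc.png',cv2.resize(im,None,fx=3,fy=3,interpolation=cv2.INTER_CUBIC))
c=imaging.get_calibration('top')
for n,u,v,z in [('seat',228,228,.066),('plhole',263.5,225,.056),('drift',348,201,.11+.01),('bolt',348,229,.096),('cupA',186,217,.064),('cupB',181,249,.064),('cupC',400,204,.064),('cupD',402,261,.064),('amber',301,158,.15),('jar',222,177,.09),('tub',354,162,.07)]:
    print(n,np.round(ray(c,u,v,z),3))
E
```

```text
seat [0.541 0.263 0.066]
plhole [0.55  0.155 0.056]
drift [ 0.607 -0.102  0.12 ]
bolt [ 0.527 -0.101  0.096]
cupA [0.578 0.395 0.064]
cupB [0.48  0.408 0.064]
cupC [ 0.605 -0.266  0.064]
cupD [ 0.429 -0.264  0.064]
amber [0.733 0.034 0.15 ]
jar [0.696 0.279 0.09 ]
tub [ 0.739 -0.128  0.07 ]
```

View pics/topc.png

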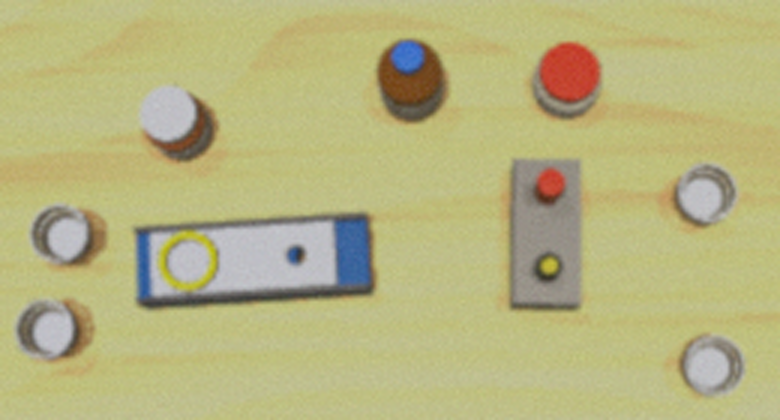

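The rows are not in the units I measure in: shifts go in shares of 0.8 m and turns go in shares of pi rad. I convert before sending: -0.147 m is -0.1838, -0.132 m is -0.165, -0.382 rad is -0.1216.

```bash
echo '[[[-0.0363,-0.0325,0],[0,0,-0.0255]],[[-0.0725,-0.065,0],[0,0,-0.0509]],[[-0.1088,-0.0988,0],[0,0,-0.0764]],[[-0.145,-0.1313,0],[0,0,-0.1019]],[[-0.1838,-0.165,0],[0,0,-0.1216]]]' | python3 nudge.py; echo '[[[-0.02,-0.04,0],[0,0,0]],[[-0.04,-0.08,0],[0,0,0]],[[-0.06,-0.12,0.0125],[0,0,0]],[[-0.08,-0.16,0.0188],[0,0,0]],[[-0.1,-0.2,0.025],[0,0,0]]]' | python3 nudge.py;  echo '[[[-0.02,-0.04,0],[0,0,0]],[[-0.04,-0.08,0],[0,0,0]],[[-0.06,-0.12,0.0125],[0,0,0]],[[-0.08,-0.16,0.0188],[0,0,0]],[[-0.08,-0.16,0.025],[0,0,0]]]' | python3 nudge.py
python3 - <<'E'
from h import *
st(); print(np.round(sensors.get_state()['q'],2)); c,im=snap('wrist','w1.png')
im=cv2.imread('pics/w1.png'); cv2.imwrite('pics/w1b.png',np.clip(im*1.6,0,255).astype(np.uint8))
E
```

```text
time: 0.57
ee_pos: [0.3574, 0.494, 0.245]
ee_rot: [[-1.0, -0.005, -0.0], [-0.005, 1.0, -0.0], [0.0, -0.0, -1.0]]
wrist_force: [0.2, -0.1, -0.2]
opening: 0.0855
grasp_force: 0.0
time: 0.98
ee_pos: [0.4377, 0.3337, 0.2249]
ee_rot: [[-1.0, -0.0, -0.0], [-0.0, 1.0, -0.0], [0.0, -0.0, -1.0]]
wrist_force: [-0.1, -0.2, -0.4]
opening: 0.0855
grasp_force: 0.0
time: 1.4
ee_pos: [0.5049, 0.1984, 0.2049]
ee_rot: [[-1.0, 0.012, 0.002], [0.012, 1.0, -0.005], [-0.002, -0.005, -1.0]]
wrist_force: [0.0, -0.0, -0.7]
opening: 0.0856
grasp_force: 0.0
t 1.4 p [0.5049 0.1984 0.2049] op 0.0856 g 0.0 F [ 0.  -0.  -0.7]
[[-1.     0.012  0.002]
 [ 0.012  1.    -0.005]
 [-0.002 -0.005 -1.   ]]
[-0.46  0.42 -0.    2.06  0.01  0.67  1.09]
```

View pics/w1b.png

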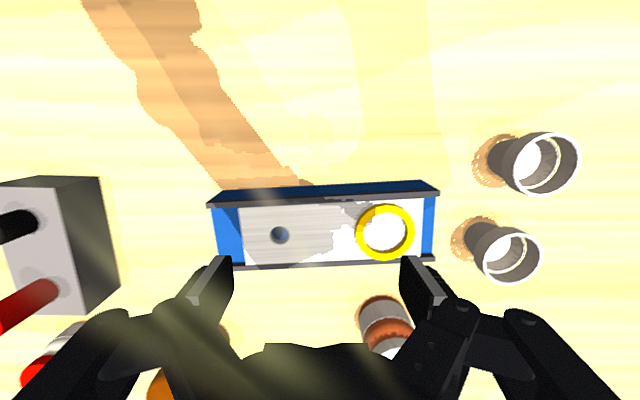

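The wrist view shows the plate hole at (280,235), the yellow ring at (385,232), cups at (539,162) and (510,255), the stand on the left with the red drift at (40,295) and the bolt at (20,225). Now I'll measure these by segmentation.

```bash
echo '[[[0,0,0],[0,0,0]],[[0,0,0],[0,0,0]],[[0,0,0],[0,0,0]]]' | python3 nudge.py
python3 - <<'E'
from h import *
st(); c,im=snap('wrist','w2.png'); hsv=cv2.cvtColor(im,cv2.COLOR_RGB2HSV)
def big(m,roi):
    mm=np.zeros_like(m); x0,x1,y0,y1=roi; mm[y0:y1,x0:x1]=m[y0:y1,x0:x1]
    cs,_=cv2.findContours(mm,cv2.RETR_EXTERNAL,cv2.CHAIN_APPROX_NONE); return max(cs,key=cv2.contourArea)
y=((hsv[...,0]>22)&(hsv[...,0]<35)&(hsv[...,1]>150)).astype(np.uint8)
k=big(y,(335,430,190,270)); e=cv2.fitEllipse(k); print('ring',e); S=ray(c,*e[0],.066); print(np.round(S,4))
g=cv2.cvtColor(im,cv2.COLOR_RGB2GRAY); print(g[235,255:305])
m=(g<0.6*np.median(g[225:245,300:330])).astype(np.uint8); k=big(m,(262,300,218,252)); e=cv2.fitEllipse(k); print('hole',e); H=ray(c,*e[0],.056);print(np.round(H,4))
d=S-H; print(np.hypot(d[0],d[1]),'yaw',np.arctan2(-d[0],d[1]))
# blue/strip corners via projection check
im3=cv2.resize(im[175:290,200:450],None,fx=3,fy=3,interpolation=cv2.INTER_CUBIC); cv2.imwrite('pics/w2c.png',cv2.cvtColor(im3,cv2.COLOR_RGB2BGR))
E
```

```text
time: 1.7
ee_pos: [0.5009, 0.2095, 0.2056]
ee_rot: [[-1.0, -0.003, 0.0], [-0.003, 1.0, 0.001], [-0.0, 0.001, -1.0]]
wrist_force: [-1.0, 0.7, 0.7]
opening: 0.0854
grasp_force: 0.0
t 1.7 p [0.5009 0.2095 0.2056] op 0.0854 g 0.0 F [-1.   0.7  0.7]
[[-1.    -0.003  0.   ]
 [-0.003  1.     0.001]
 [-0.     0.001 -1.   ]]
ring ((371.1227722167969, 236.64927673339844), (54.9635009765625, 58.117855072021484), 78.26165771484375)
[0.5406 0.266  0.066 ]
[137 140 123  81  37  19  22  23  23  25  27  24  24  22  21  40  52  54
  52  49  76 134 143 139 137 138 139 138 139 139 139 139 139 139 140 139
 140 142 141 142 142 143 142 143 142 143 143 142 142 143]
hole ((268.05999755859375, 238.26242065429688), (14.478529930114746, 17.094823837280273), 170.66822814941406)
[0.547  0.1588 0.056 ]
0.10742601116960085 yaw 0.06011155218862437
```

View pics/w2c.png

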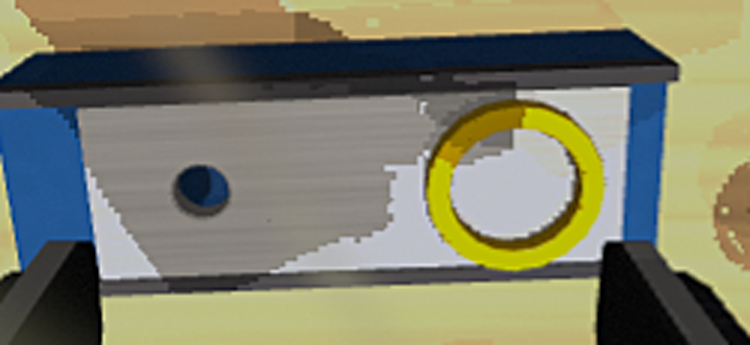

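Converted, -0.2 m is -0.25, -0.12 m is -0.15.

```bash
echo '[[[-0.0075,-0.05,-0.0125],[0,0,0]],[[-0.015,-0.1,-0.0188],[0,0,0]],[[-0.0238,-0.15,-0.0188],[0,0,0]],[[-0.0313,-0.2,-0.0188],[0,0,0]],[[-0.0375,-0.25,-0.0188],[0,0,0]]]' | python3 nudge.py; echo '[[[-0.0075,-0.05,0],[0,0,0]],[[-0.015,-0.1,0],[0,0,0]],[[-0.0225,-0.1375,0],[0,0,0]],[[-0.0225,-0.1375,0],[0,0,0]],[[-0.0225,-0.1375,0],[0,0,0]]]' | python3 nudge.py; echo '[[[0,0,0],[0,0,0]],[[0,0,0],[0,0,0]]]' | python3 nudge.py
python3 - <<'E'
from h import *
st(); c,im=snap('wrist','w3.png')
E
```

```text
time: 2.17
ee_pos: [0.532, 0.0074, 0.221]
ee_rot: [[-1.0, -0.003, 0.002], [-0.003, 1.0, 0.0], [-0.002, 0.0, -1.0]]
wrist_force: [0.8, 0.2, -0.5]
opening: 0.0855
grasp_force: 0.0
time: 2.58
ee_pos: [0.5499, -0.1039, 0.2206]
ee_rot: [[-1.0, 0.003, 0.001], [0.003, 1.0, -0.001], [-0.001, -0.001, -1.0]]
wrist_force: [0.2, 0.4, -0.3]
opening: 0.0856
grasp_force: 0.0
time: 2.75
ee_pos: [0.5496, -0.0998, 0.2204]
ee_rot: [[-1.0, -0.004, -0.0], [-0.004, 1.0, 0.001], [0.0, 0.001, -1.0]]
wrist_force: [-0.4, -1.0, 0.1]
opening: 0.0855
grasp_force: 0.0
t 2.75 p [ 0.5496 -0.0998  0.2204] op 0.0855 g 0.0 F [-0.4 -1.   0.1]
[[-1.    -0.004 -0.   ]
 [-0.004  1.     0.001]
 [ 0.     0.001 -1.   ]]
```

View pics/w3.png

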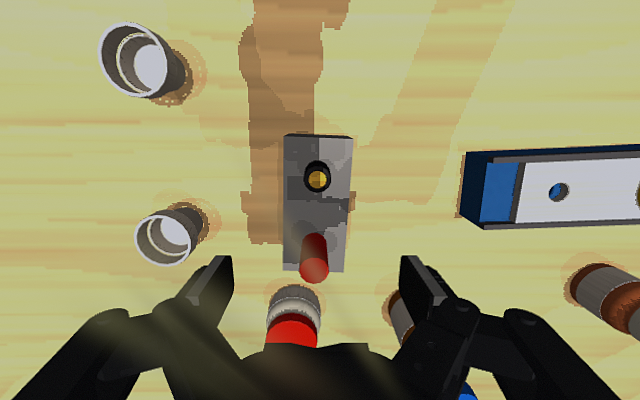

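The drift's top is at (315,271) and the bolt's head at (317,178), both within the stand. The cup rims are at about (164,240) and (135,60).

```bash
python3 - <<'E'
from h import *
c=imaging.get_calibration('wrist')
for n,u,v,z in [('drift',315,270.5,.12),('bolt',317.5,178,.096),('stand tl',285,135,.06),('tr',353,138,.06),('bl',284,270,.06),('br',344,272,.06),('C',164,240,.064),('D',134,60,.064),('plhole',559,192,.056)]: print(n,np.round(ray(c,u,v,z),4))
im=cv2.imread('pics/w3.png'); hsv=cv2.cvtColor(im,cv2.COLOR_BGR2HSV)
m=(((hsv[...,0]<8)|(hsv[...,0]>172))&(hsv[...,1]>140)&(hsv[...,2]>110)).astype(np.uint8); m[285:]=0
k=max(cv2.findContours(m,0,1)[0],key=cv2.contourArea); print(cv2.boundingRect(k),cv2.fitEllipse(k)[0])
E
```

```text
drift [ 0.6057 -0.1005  0.12  ]
bolt [ 0.5254 -0.0985  0.096 ]
stand tl [ 0.4896 -0.1306  0.06  ]
tr [ 0.4922 -0.0633  0.06  ]
bl [ 0.6397 -0.1359  0.06  ]
br [ 0.642  -0.0672  0.06  ]
C [ 0.601  -0.2644  0.064 ]
D [ 0.425  -0.2639  0.064 ]
plhole [0.5477 0.1564 0.056 ]
(299, 258, 30, 26) (313.6656188964844, 270.0292053222656)
```

Converted, 0.1 m is 0.125, 0.08 m is 0.1.

```bash
echo '[[[-0.0375,0,0],[0,0,0]],[[-0.0688,-0.0006,0],[0,0,0]],[[-0.0688,-0.0006,0.05],[0,0,0]],[[-0.0688,-0.0006,0.1],[0,0,0]],[[-0.0688,-0.0006,0.125],[0,0,0]]]' | python3 nudge.py; echo '[[[0,0,0.025],[0,0,0]],[[0,0,0.0388],[0,0,0]],[[0,0,0.0388],[0,0,0]]]' | python3 nudge.py; echo '[[[0,0,0],[0,0,0]],[[0,0,0],[0,0,0]],[[0,0,0],[0,0,0]],[[0,0,0],[0,0,0]],[[0,0,0],[0,0,0]]]' | python3 nudge.py 0.0 60;  echo '[[[0,0,0],[0,0,0]],[[0,0,0],[0,0,0]],[[0,0,0],[0,0,0]]]' | python3 nudge.py
```

```text
time: 3.22
ee_pos: [0.6029, -0.1001, 0.1169]
ee_rot: [[-1.0, -0.004, -0.005], [-0.004, 1.0, 0.001], [0.004, 0.001, -1.0]]
wrist_force: [-1.0, 0.5, -0.3]
opening: 0.0857
grasp_force: 0.0
time: 3.47
ee_pos: [0.6028, -0.1009, 0.0869]
ee_rot: [[-1.0, -0.003, -0.005], [-0.003, 1.0, 0.001], [0.005, 0.001, -1.0]]
wrist_force: [-0.2, 0.9, 0.4]
opening: 0.0856
grasp_force: 0.0
time: 3.88
ee_pos: [0.6053, -0.1028, 0.0906]
ee_rot: [[-1.0, -0.0, 0.002], [-0.0, 1.0, 0.0], [-0.002, 0.0, -1.0]]
wrist_force: [-1.2, 0.1, 6.5]
opening: 0.0273
grasp_force: 58.7
time: 4.13
ee_pos: [0.6053, -0.1028, 0.0907]
ee_rot: [[-1.0, -0.0, 0.002], [-0.0, 1.0, 0.0], [-0.002, 0.0, -1.0]]
wrist_force: [-1.1, 1.1, 6.9]
opening: 0.0268
grasp_force: 58.5
```

Converted, -0.11 m is -0.1375, -0.1 m is -0.125.

```bash
echo '[[[0,0,-0.025],[0,0,0]],[[0,0,-0.05],[0,0,0]],[[0,0,-0.0875],[0,0,0]],[[0,0,-0.125],[0,0,0]],[[0,0,-0.1375],[0,0,0]]]' | python3 nudge.py; echo '[[[0.0125,0.05,0],[0,0,0]],[[0.025,0.1,0],[0,0,0]],[[0.0375,0.15,0],[0,0,0]],[[0.05,0.2,0],[0,0,0]],[[0.0625,0.25,0],[0,0,0]]]' | python3 nudge.py; echo '[[[0.005,0.0375,0],[0,0,0]],[[0.0075,0.0625,0],[0,0,0]],[[0.0075,0.0625,0],[0,0,0]],[[0.0075,0.0625,0],[0,0,0]],[[0.0075,0.0625,0],[0,0,0]]]' | python3 nudge.py
python3 - <<'E'
from h import *
s=st(); c,im=snap('wrist','w4.png')
R=np.array(s['ee_rot']);p=np.array(s['ee_pos'])
print('tip expected',proj(c,[p+R@[0,0,.0807],p+R@[0,0,.0307]]), 'TCP',proj(c,[p]))
im3=cv2.resize(im[140:340,200:440],None,fx=3,fy=3,interpolation=cv2.INTER_CUBIC); cv2.imwrite('pics/w4c.png',cv2.cvtColor(im3,cv2.COLOR_RGB2BGR))
E
```

```text
time: 4.55
ee_pos: [0.6066, -0.1035, 0.2034]
ee_rot: [[-1.0, 0.0, 0.007], [0.0, 1.0, -0.001], [-0.007, -0.001, -1.0]]
wrist_force: [2.0, 0.4, -1.5]
opening: 0.0267
grasp_force: 59.7
time: 4.97
ee_pos: [0.5532, 0.0984, 0.1987]
ee_rot: [[-1.0, 0.0, -0.001], [0.0, 1.0, -0.0], [0.001, -0.0, -1.0]]
wrist_force: [1.7, -0.4, -1.4]
opening: 0.0268
grasp_force: 59.9
time: 5.38
ee_pos: [0.5481, 0.1458, 0.1988]
ee_rot: [[-1.0, 0.001, -0.001], [0.001, 1.0, -0.001], [0.001, -0.001, -1.0]]
wrist_force: [0.8, -0.7, -2.2]
opening: 0.0269
grasp_force: 59.9
t 5.38 p [0.5481 0.1458 0.1988] op 0.0269 g 59.88741159439087 F [ 0.8 -0.7 -2.2]
[[-1.     0.001 -0.001]
 [ 0.001  1.    -0.001]
 [ 0.001 -0.001 -1.   ]]
tip expected [[316.14493119 219.51625686]
 [316.2531766  247.22356635]] TCP [[316.35546763 273.3864266 ]]
```

View pics/w4c.png

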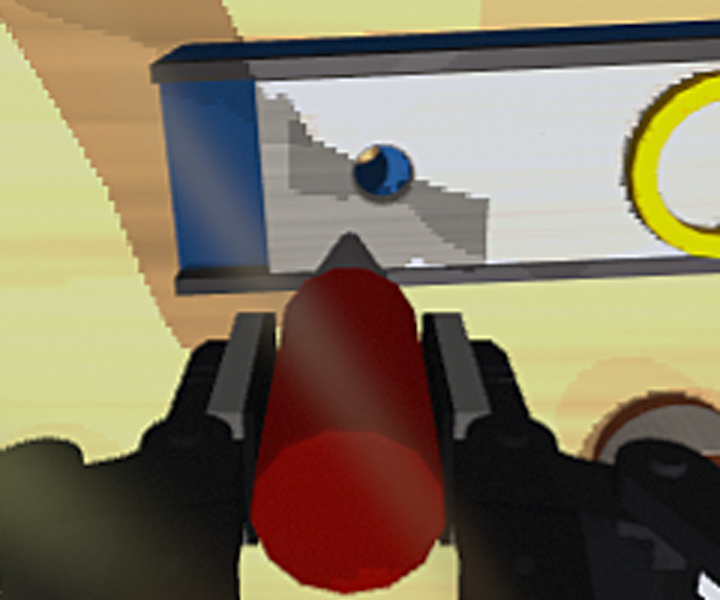

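The crop shows the tip at full-frame (316.7,217.7), on the tool axis as predicted. The plate hole is at (327.7,197), with a blue crescent of base on its +y side. The base's −y end corners are at (250.7,161.7) and (259.3,237.7).

```bash
python3 - <<'E'
from h import *
c=imaging.get_calibration('wrist'); T=np.load('pics/w4.png.npy'); c=dict(c); c['pose']=T
f=lambda u,v,z:ray(c,200+u/3,140+v/3,z)
H=f(383,171,.056); a=f(152,65,.056); b=f(178,293,.056); print('H',H,'a',a,'b',b,np.linalg.norm(a-b))
im=cv2.imread('pics/w4.png'); hsv=cv2.cvtColor(im,cv2.COLOR_BGR2HSV)
e=f(165,80,.046);g=f(181,275,.046);print('blue edge',e,g); e=f(256,80,.056);g=f(268,272,.056);print('plate edge',e,g)
R=np.arctan2(b[1]-a[1],b[0]-a[0]); print('yaw',R)
yaw=.06
y=np.array([-np.sin(yaw),np.cos(yaw),0]); m=(a+b)/2; print('base hole',m+.065*y,'plate hole y along',(H-m)@y-.065, 'lat',(H-m)@[np.cos(yaw),np.sin(yaw),0])
g=cv2.cvtColor(im,cv2.COLOR_BGR2GRAY)
E
```

```text
H [0.54668771 0.15715556 0.056     ] a [0.51176031 0.08326926 0.056     ] b [0.59029851 0.08690398 0.056     ] 0.07862225964461114
blue edge [0.51814679 0.08492284 0.046     ] [0.5877037  0.08619669 0.046     ]
plate edge [0.51653211 0.1161777  0.056     ] [0.58252684 0.11817344 0.056     ]
yaw 0.04624660044113216
base hole [0.54713175 0.14996966 0.056     ] plate hole y along 0.007199595716298218 lat -1.2348755049697811e-05
```

Converted, 0.055 m is 0.0688, 0.0077 m is 0.0096.

```bash
echo '[[[0.0016,0.0096,0],[0,0,0]],[[0.0016,0.0096,0],[0,0,0]],[[0.0016,0.0096,0.0375],[0,0,0]],[[0.0016,0.0096,0.0688],[0,0,0]],[[0.0016,0.0096,0.0688],[0,0,0]]]' | python3 nudge.py; echo '[[[0,0,0.005],[0,0,0]],[[0,0,0.0125],[0,0,0]],[[0,0,0.0175],[0,0,0]],[[0,0,0.0175],[0,0,0]],[[0,0,0.0175],[0,0,0]]]' | python3 nudge.py
python3 - <<'E'
from h import *
s=st(); c,im=snap('wrist','w5.png')
im3=cv2.resize(im[150:300,220:420],None,fx=3,fy=3,interpolation=cv2.INTER_CUBIC); cv2.imwrite('pics/w5c.png',cv2.cvtColor(im3,cv2.COLOR_RGB2BGR))
E
```

```text
time: 5.85
ee_pos: [0.5441, 0.1534, 0.1406]
ee_rot: [[-1.0, 0.0, -0.008], [0.0, 1.0, -0.003], [0.008, -0.003, -1.0]]
wrist_force: [-1.3, -0.2, -0.8]
opening: 0.027
grasp_force: 59.9
time: 6.27
ee_pos: [0.5475, 0.1549, 0.1309]
ee_rot: [[-1.0, -0.0, 0.001], [-0.0, 1.0, 0.0], [-0.001, 0.0, -1.0]]
wrist_force: [-1.1, 0.1, -1.9]
opening: 0.0269
grasp_force: 59.9
t 6.27 p [0.5475 0.1549 0.1309] op 0.0269 g 59.88797843456268 F [-1.1  0.1 -1.9]
[[-1.    -0.     0.001]
 [-0.     1.     0.   ]
 [-0.001  0.    -1.   ]]
```

View pics/w5c.png

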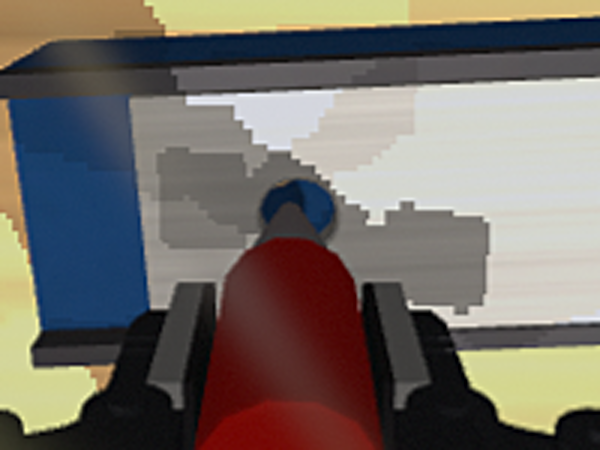

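The crop shows the tip inside the plate hole at (290,203), with the rim ellipse centred at (298,207), and there is no contact force. I'll continue down while shifting toward the base hole.

Converted, 0.015 m is 0.0188, -0.002 m is -0.0025.

```bash
echo '[[[0,-0.0006,0.005],[0,0,0]],[[0,-0.0013,0.01],[0,0,0]],[[0,-0.0019,0.015],[0,0,0]],[[0,-0.0025,0.0188],[0,0,0]],[[0,-0.0025,0.0188],[0,0,0]]]' | python3 nudge.py|grep -v rot;echo '[[[0,-0.0006,0.0038],[0,0,0]],[[0,-0.0013,0.0075],[0,0,0]],[[0,-0.0025,0.0113],[0,0,0]],[[0,-0.0038,0.015],[0,0,0]],[[0,-0.0038,0.015],[0,0,0]]]' | python3 nudge.py
```

```text
time: 6.73
ee_pos: [0.5472, 0.1536, 0.1147]
wrist_force: [0.4, 2.1, -2.6]
opening: 0.0267
grasp_force: 60.1
time: 7.15
ee_pos: [0.5473, 0.1512, 0.1031]
ee_rot: [[-1.0, -0.001, 0.001], [-0.001, 1.0, 0.002], [-0.001, 0.002, -1.0]]
wrist_force: [-1.5, 5.0, -0.4]
opening: 0.0267
grasp_force: 60.2
```

Converted, 0.008 m is 0.01, -0.001 m is -0.0013.

```bash
echo '[[[0,0,0.0025],[0,0,0]],[[0,0,0.005],[0,0,0]],[[0,-0.0006,0.0075],[0,0,0]],[[0,-0.0013,0.01],[0,0,0]],[[0,-0.0013,0.01],[0,0,0]]]' | python3 nudge.py|grep -v rot;echo '[[[0,0,0.0025],[0,0,0]],[[0,0,0.005],[0,0,0]],[[0,0,0.0075],[0,0,0]],[[0,0,0.0088],[0,0,0]],[[0,0,0.0088],[0,0,0]]]' | python3 nudge.py
```

```text
time: 7.57
ee_pos: [0.5472, 0.1491, 0.0948]
wrist_force: [-0.1, 5.1, -2.0]
opening: 0.0267
grasp_force: 60.1
time: 7.98
ee_pos: [0.5473, 0.149, 0.088]
ee_rot: [[-1.0, -0.001, 0.0], [-0.001, 1.0, 0.0], [-0.0, 0.0, -1.0]]
wrist_force: [-0.2, 5.6, -0.5]
opening: 0.0264
grasp_force: 60.1
```

Converted, 0.004 m is 0.005, 0.003 m is 0.0038.

```bash
echo '[[[0,0,0.0013],[0,0,0]],[[0,0,0.0025],[0,0,0]],[[0,0,0.0038],[0,0,0]],[[0,0,0.005],[0,0,0]],[[0,0,0.005],[0,0,0]]]' | python3 nudge.py
```

```text
time: 8.4
ee_pos: [0.5474, 0.149, 0.0865]
ee_rot: [[-1.0, -0.0, 0.0], [-0.0, 1.0, 0.0], [-0.0, 0.0, -1.0]]
wrist_force: [-5.1, 3.1, 19.4]
opening: 0.0271
grasp_force: 62.5
```

Shoulder contact came at z 0.0865, matching the predicted home height, with 19 N of reaction. Now I'll pull the drift and take it back to its stand hole.

Converted, -0.116 m is -0.145, -0.09 m is -0.1125.

```bash
echo '[[[0,0,-0.0125],[0,0,0]],[[0,0,-0.0375],[0,0,0]],[[0,0,-0.075],[0,0,0]],[[0,0,-0.1125],[0,0,0]],[[0,0,-0.145],[0,0,0]]]' | python3 nudge.py|grep -v rot;echo '[[[-0.015,-0.05,0],[0,0,0]],[[-0.03,-0.1,0],[0,0,0]],[[-0.0438,-0.15,0],[0,0,0]],[[-0.0575,-0.2,0],[0,0,0]],[[-0.065,-0.2438,0],[0,0,0]]]' | python3 nudge.py|grep -v rot;echo '[[[-0.0063,-0.0375,0],[0,0,0]],[[-0.0075,-0.0713,0],[0,0,0]],[[-0.0075,-0.0713,0],[0,0,0]],[[-0.0075,-0.0713,0],[0,0,0]],[[-0.0075,-0.0713,0],[0,0,0]]]' | python3 nudge.py
python3 - <<'E'
from h import *
s=st(); delta([.6053,-.1028,.15]); c,im=snap('wrist','w6.png');R=np.array(s['ee_rot']);p=np.array(s['ee_pos'])
print('tip expected',proj(c,[p+R@[0,0,.0807]]))
print('holes exp',proj(c,[[.6053,-.1028,.06],[.5255,-.1,.096]]))
im3=cv2.resize(im[100:300,200:440],None,fx=3,fy=3,interpolation=cv2.INTER_CUBIC); cv2.imwrite('pics/w6c.png',cv2.cvtColor(im3,cv2.COLOR_RGB2BGR))
E
```

```text
time: 8.82
ee_pos: [0.5466, 0.1454, 0.2012]
wrist_force: [0.8, 0.3, -1.6]
opening: 0.0269
grasp_force: 60.2
time: 9.23
ee_pos: [0.5985, -0.0526, 0.1999]
wrist_force: [-0.1, 0.1, -1.7]
opening: 0.0266
grasp_force: 60.2
time: 9.65
ee_pos: [0.6037, -0.1045, 0.1996]
ee_rot: [[-1.0, 0.002, -0.003], [0.002, 1.0, -0.001], [0.003, -0.001, -1.0]]
wrist_force: [-0.2, 0.2, -0.8]
opening: 0.0267
grasp_force: 60.2
t 9.65 p [ 0.6037 -0.1045  0.1996] op 0.0267 g 60.238659381866455 F [-0.2  0.2 -0.8]
[[-1.     0.002 -0.003]
 [ 0.002  1.    -0.001]
 [ 0.003 -0.001 -1.   ]]
d tool [-0.0018  0.0018  0.0496]
tip expected [[316.14968301 219.52934094]]
holes exp [[317.95473515 201.13032273]
 [321.91123959 115.27938929]]
```

View pics/w6c.png

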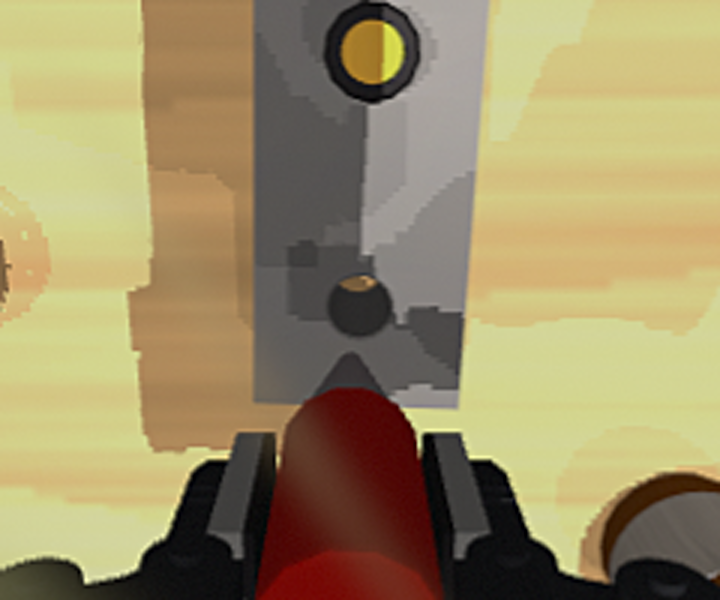

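The empty stand hole is at full-frame (320,201.7) and the tip at (316.7,217.3), so I need about +3 mm in y. The bolt head is at (324,117.3).

```bash
echo '[[[-0.0013,0.004,0],[0,0,0]],[[-0.0013,0.004,0.025],[0,0,0]],[[-0.0013,0.004,0.0625],[0,0,0]],[[-0.0013,0.004,0.0875],[0,0,0]],[[-0.0013,0.004,0.0875],[0,0,0]]]' | python3 nudge.py|grep -v rot;echo '[[[0,0,0.0125],[0,0,0]],[[0,0,0.025],[0,0,0]],[[0,0,0.0375],[0,0,0]],[[0,0,0.045],[0,0,0]],[[0,0,0.045],[0,0,0]]]' | python3 nudge.py
```

```text
time: 10.12
ee_pos: [0.6033, -0.0978, 0.1265]
wrist_force: [-0.3, 0.3, -1.7]
opening: 0.0269
grasp_force: 60.1
time: 10.53
ee_pos: [0.6058, -0.1006, 0.0932]
ee_rot: [[-1.0, 0.0, -0.001], [0.0, 1.0, -0.001], [0.001, -0.001, -1.0]]
wrist_force: [-0.3, -2.9, -2.9]
opening: 0.0268
grasp_force: 60.2
```

Converted, 0.0025 m is 0.0031.

```bash
echo '[[[0,0,0.0031],[0,0,0]],[[0,0,0.0031],[0,0,0]]]' | python3 nudge.py|grep -v rot;echo '[[[0,0,0],[0,0,0]],[[0,0,0],[0,0,0]],[[0,0,0],[0,0,0]],[[0,0,0],[0,0,0]],[[0,0,0],[0,0,0]]]' | python3 nudge.py 0.085|grep -v rot;echo '[[[0,0,-0.0375],[0,0,0]],[[0,0,-0.0813],[0,0,0]],[[0.0375,0.0013,-0.0813],[0,0,0]],[[0.075,0.0025,-0.0813],[0,0,0]],[[0.0975,0.0025,-0.0813],[0,0,0]]]' | python3 nudge.py|grep -v rot;echo '[[[0,0,0],[0,0,0]],[[0,0,0],[0,0,0]],[[0,0,0],[0,0,0]],[[0,0,0],[0,0,0]]]' | python3 nudge.py
python3 - <<'E'
from h import *
delta([.527,-.0985,.08])
E
```

```text
time: 10.7
ee_pos: [0.606, -0.1007, 0.0917]
wrist_force: [-1.3, -4.0, -3.0]
opening: 0.0267
grasp_force: 60.1
time: 11.12
ee_pos: [0.6068, -0.0994, 0.0922]
wrist_force: [-0.1, 0.8, 0.2]
opening: 0.0844
grasp_force: 0.0
time: 11.53
ee_pos: [0.5254, -0.0977, 0.1575]
wrist_force: [-1.0, 0.4, 0.1]
opening: 0.0851
grasp_force: 0.0
time: 11.87
ee_pos: [0.53, -0.0979, 0.1571]
ee_rot: [[-1.0, -0.001, 0.002], [-0.001, 1.0, -0.0], [-0.002, -0.0, -1.0]]
wrist_force: [-0.5, -0.1, 0.9]
opening: 0.0852
grasp_force: 0.0
d tool [ 0.0032 -0.0006  0.0771]
```

Converted, 0.077 m is 0.0963, 0.068 m is 0.085.

```bash
echo '[[[0.004,0,0.025],[0,0,0]],[[0.004,0,0.0563],[0,0,0]],[[0.004,0,0.085],[0,0,0]],[[0.004,0,0.0963],[0,0,0]],[[0.004,0,0.0963],[0,0,0]]]' | python3 nudge.py|grep -v rot;echo '[[[0,0,0],[0,0,0]],[[0,0,0],[0,0,0]],[[0,0,0],[0,0,0]],[[0,0,0],[0,0,0]],[[0,0,0],[0,0,0]]]' | python3 nudge.py 0.0 50|grep -v rot;echo '[[[0,0,0],[0,0,0]],[[0,0,0],[0,0,0]],[[0,0,0],[0,0,0]]]' | python3 nudge.py
```

```text
time: 12.28
ee_pos: [0.5245, -0.0977, 0.0777]
wrist_force: [-0.8, 1.0, -0.2]
opening: 0.085
grasp_force: 0.0
time: 12.7
ee_pos: [0.5256, -0.0982, 0.0807]
wrist_force: [-0.8, 3.8, 16.1]
opening: 0.025
grasp_force: 26.3
time: 12.95
ee_pos: [0.5256, -0.0981, 0.0809]
ee_rot: [[-1.0, -0.0, 0.002], [-0.0, 1.0, -0.0], [-0.002, -0.0, -1.0]]
wrist_force: [-0.7, -0.5, 6.9]
opening: 0.0245
grasp_force: 48.8
```

Converted, -0.11 m is -0.1375, -0.09 m is -0.1125.

```bash
echo '[[[0,0,-0.025],[0,0,0]],[[0,0,-0.0625],[0,0,0]],[[0,0,-0.1125],[0,0,0]],[[0,0,-0.1375],[0,0,0]],[[0,0,-0.1375],[0,0,0]]]' | python3 nudge.py|grep -v rot;echo '[[[-0.005,0.05,0],[0,0,0]],[[-0.01,0.1,0],[0,0,0]],[[-0.015,0.15,0],[0,0,0]],[[-0.02,0.2,0],[0,0,0]],[[-0.025,0.25,0],[0,0,0]]]' | python3 nudge.py|grep -v rot;echo '[[[-0.0023,0.0375,0],[0,0,0]],[[-0.0023,0.0525,0],[0,0,0]],[[-0.0023,0.0525,0],[0,0,0]],[[-0.0023,0.0525,0],[0,0,0]],[[-0.0023,0.0525,0],[0,0,0]]]' | python3 nudge.py
python3 - <<'E'
from h import *
s=st(); delta([.5474,.1492,.0769]); c,im=snap('wrist','w7.png');R=np.array(s['ee_rot']);p=np.array(s['ee_pos'])
print('tip expected',proj(c,[p+R@[0,0,.0669]]))
print('hole exp',proj(c,[[.5474,.1495,.056]]))
im3=cv2.resize(im[140:300,220:440],None,fx=3,fy=3,interpolation=cv2.INTER_CUBIC); cv2.imwrite('pics/w7c.png',cv2.cvtColor(im3,cv2.COLOR_RGB2BGR))
E
```

```text
time: 13.37
ee_pos: [0.5281, -0.0986, 0.1946]
wrist_force: [0.8, -1.2, -0.6]
opening: 0.0249
grasp_force: 49.4
time: 13.78
ee_pos: [0.544, 0.1035, 0.189]
wrist_force: [0.9, 0.2, -0.4]
opening: 0.0249
grasp_force: 49.4
time: 14.2
ee_pos: [0.5462, 0.1412, 0.1892]
ee_rot: [[-1.0, 0.003, -0.002], [0.003, 1.0, -0.002], [0.002, -0.002, -1.0]]
wrist_force: [0.8, 0.3, 0.0]
opening: 0.0246
grasp_force: 49.5
t 14.2 p [0.5462 0.1412 0.1892] op 0.0246 g 49.50009226799011 F [0.8 0.3 0. ]
[[-1.     0.003 -0.002]
 [ 0.003  1.    -0.002]
 [ 0.002 -0.002 -1.   ]]
d tool [-0.0014  0.0083  0.1123]
tip expected [[316.19445701 225.85875392]]
hole exp [[325.06068025 202.3215281 ]]
```

View pics/w7c.png

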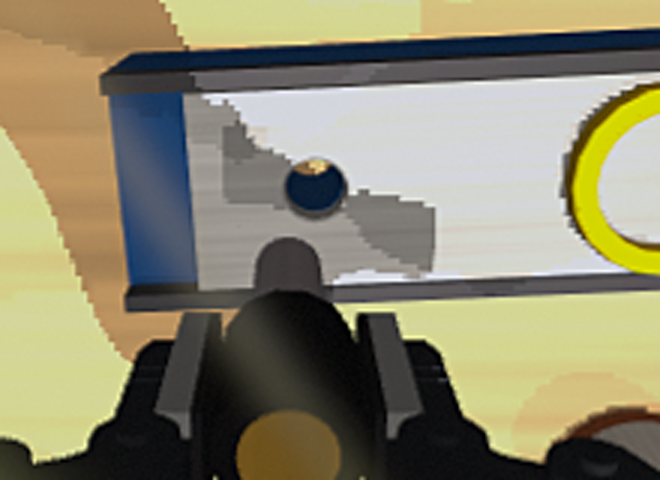

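The plate and base holes are now in line, with the hole at full-frame (325.2,202.3) where it was predicted. The bolt end is centred at u=316.3 as expected, so I'll insert it.

The rows are not in the units I measure in: shifts go in shares of 0.8 m and turns go in shares of pi rad. I convert before sending: 0.055 m is 0.0688, 0.03 m is 0.0375.

```bash
echo '[[[-0.0013,0.01,0],[0,0,0]],[[-0.0013,0.01,0.0375],[0,0,0]],[[-0.0013,0.01,0.0688],[0,0,0]],[[-0.0013,0.01,0.0688],[0,0,0]],[[-0.0013,0.01,0.0688],[0,0,0]]]' | python3 nudge.py|grep -v rot;echo '[[[0,0,0.0063],[0,0,0]],[[0,0,0.0125],[0,0,0]],[[0,0,0.0188],[0,0,0]],[[0,0,0.025],[0,0,0]],[[0,0,0.025],[0,0,0]]]' | python3 nudge.py
```

```text
time: 14.67
ee_pos: [0.5469, 0.1508, 0.134]
wrist_force: [-0.4, -1.2, -1.1]
opening: 0.0248
grasp_force: 49.5
time: 15.08
ee_pos: [0.5474, 0.1517, 0.1143]
ee_rot: [[-1.0, -0.0, -0.001], [-0.0, 1.0, -0.0], [0.001, -0.0, -1.0]]
wrist_force: [-0.4, 0.6, -0.8]
opening: 0.0245
grasp_force: 49.7
```

Converted, 0.034 m is 0.0425, -0.0022 m is -0.0028.

```bash
echo '[[[0,-0.0028,0],[0,0,0]],[[0,-0.0028,0.0125],[0,0,0]],[[0,-0.0028,0.025],[0,0,0]],[[0,-0.0028,0.0375],[0,0,0]],[[0,-0.0028,0.0425],[0,0,0]]]' | python3 nudge.py|grep -v rot;echo '[[[0,0,0.0025],[0,0,0]],[[0,0,0.005],[0,0,0]],[[0,0,0.0063],[0,0,0]],[[0,0,0.0063],[0,0,0]]]' | python3 nudge.py
```

```text
time: 15.5
ee_pos: [0.5466, 0.1495, 0.0788]
wrist_force: [-0.9, -0.4, -1.8]
opening: 0.0244
grasp_force: 49.7
time: 15.83
ee_pos: [0.547, 0.1496, 0.0769]
ee_rot: [[-1.0, -0.0, -0.002], [-0.0, 1.0, -0.0], [0.002, -0.0, -1.0]]
wrist_force: [-2.8, -0.7, 9.5]
opening: 0.0245
grasp_force: 50.9
```

The bolt is home at z 0.0769, as predicted. I'll release it and move over to look at the two left cups and the seat.

Converted, 0.18 m is 0.225, 0.16 m is 0.2.

```bash
echo '[[[0,0,0],[0,0,0]],[[0,0,0],[0,0,0]],[[0,0,0],[0,0,0]],[[0,0,0],[0,0,0]],[[0,0,0],[0,0,0]]]' | python3 nudge.py 0.085|grep -v rot;echo '[[[0,0,-0.025],[0,0,0]],[[0,0,-0.075],[0,0,0]],[[0,0,-0.125],[0,0,0]],[[0,0,-0.175],[0,0,0]],[[0,0,-0.1788],[0,0,0]]]' | python3 nudge.py|grep -v rot;echo '[[[0.0075,0.05,0],[0,0,0]],[[0.015,0.1,0],[0,0,0]],[[0.0238,0.15,0],[0,0,0]],[[0.0313,0.2,0],[0,0,0]],[[0.0338,0.225,0],[0,0,0]]]' | python3 nudge.py|grep -v rot;echo '[[[0,0,0],[0,0,0]],[[0,0,0],[0,0,0]],[[0,0,0],[0,0,0]],[[0,0,0],[0,0,0]],[[0,0,0],[0,0,0]]]' | python3 nudge.py
python3 - <<'E'
from h import *
s=st(); c,im=snap('wrist','w8.png'); snap('top','top8.png'); print('seat exp',proj(c,[[.5412,.259,.066],[.547,.1495,.092]]))
E
```

```text
time: 16.25
ee_pos: [0.5479, 0.1498, 0.0757]
wrist_force: [-0.2, -0.8, -0.1]
opening: 0.083
grasp_force: 0.0
time: 16.67
ee_pos: [0.5523, 0.1511, 0.2259]
wrist_force: [1.6, 0.1, -0.4]
opening: 0.0848
grasp_force: 0.0
time: 17.08
ee_pos: [0.5184, 0.3367, 0.2188]
wrist_force: [-0.3, 0.6, 0.6]
opening: 0.0845
grasp_force: 0.0
time: 17.5
ee_pos: [0.5214, 0.3276, 0.2187]
ee_rot: [[-1.0, 0.003, 0.0], [0.003, 1.0, -0.001], [-0.0, -0.001, -1.0]]
wrist_force: [0.0, -0.3, -0.3]
opening: 0.0851
grasp_force: 0.0
t 17.5 p [0.5214 0.3276 0.2187] op 0.0851 g 0.0 F [ 0.  -0.3 -0.3]
[[-1.     0.003  0.   ]
 [ 0.003  1.    -0.001]
 [-0.    -0.001 -1.   ]]
seat exp [[250.74488119 214.16899609]
 [130.73932495 228.92954055]]
```

View pics/w8.png

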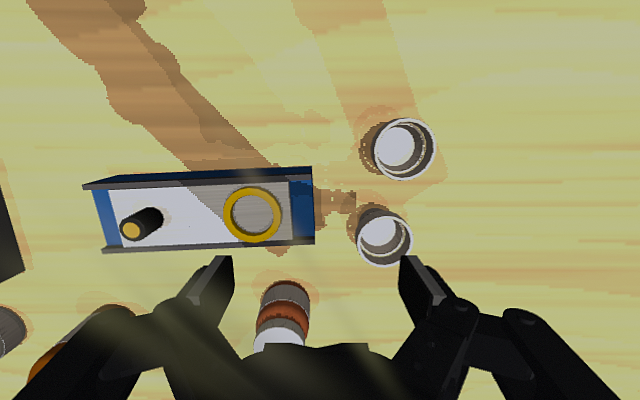

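The bolt is seated at (131,231), the seat ring is at (253,214.5), and the cup rims are at about (405,149) and (384,240). I'll refine the cup centres by fitting the projected rim annulus.

```bash
cat >> h.py <<'E'
def load(fn,name='wrist'):
    c=dict(imaging.get_calibration(name)); c['pose']=np.load('pics/'+fn+'.npy'); return c,cv2.imread('pics/'+fn)
def rim(c,bgr,x,y,z=.064,span=.016):
    w=cv2.GaussianBlur(bgr.min(axis=2).astype(np.float32),(3,3),0); a=np.linspace(0,2*np.pi,72,endpoint=False)
    rs=[.0235,.0255,.028,.030,.033,.035]; C=np.concatenate([np.c_[r*np.cos(a),r*np.sin(a),0*a] for r in rs])
    def sc(p):
        uv=proj(c,C+[p[0],p[1],z]).astype(np.float32); v=cv2.remap(w,uv[:,0],uv[:,1],cv2.INTER_LINEAR)[:,0].reshape(6,-1)
        return 2*np.minimum(v[2],v[3]).mean()-.5*v[:2].mean()-.8*v[4:].mean()
    best=(-1e9,)
    for step,sp in ((.002,span),(.0005,.002)):
        x0,y0=(x,y) if len(best)==1 else best[1:]
        for dx in np.arange(-sp,sp+1e-9,step):
            for dy in np.arange(-sp,sp+1e-9,step):
                q=sc((x0+dx,y0+dy))
                if q>best[0]: best=(q,x0+dx,y0+dy)
    return np.round(best,4)
E
python3 - <<'E'
from h import *
c,im=load('w8.png')
for u,v in((405,149),(384,240)):
    g=ray(c,u,v,.064); b=rim(c,im,g[0],g[1]); print(g[:2],b,proj(c,[[b[1],b[2],.064]]))
c3,im3=load('w3.png')
for g in((.601,-.2644),(.425,-.264)): print(g,rim(c3,im3,*g))
# top camera change check
a=cv2.imread('pics/top0.png').astype(int);b=cv2.imread('pics/top8.png').astype(int);ct,_=load('top8.png','top')
for n,u,v in[('A',186,218),('B',181,250),('C',400,205),('D',402,262)]: print(n,abs(a-b)[v-14:v+14,u-14:u+14].mean())
E
```

```text
[0.474721   0.41481885] [171.524    0.4757   0.4153] [[405.40018682 150.00984165]]
[0.57176818 0.40084246] [169.8355   0.5748   0.4023] [[385.15781921 242.56873659]]
(0.601, -0.2644) [182.9227   0.6025  -0.2669]
(0.425, -0.264) [193.0332   0.425   -0.266 ]
A 52.91921768707483
B 57.29251700680272
C 7.646683673469388
D 7.66624149659864
```

Converted, 0.0744 m is 0.093, -0.0536 m is -0.067.

```bash
echo '[[[-0.0225,0.0313,0],[0,0,0]],[[-0.045,0.0625,0],[0,0,0]],[[-0.067,0.093,0],[0,0,0]],[[-0.067,0.093,0.0375],[0,0,0]],[[-0.067,0.093,0.0625],[0,0,0]]]' | python3 nudge.py|grep -v rot;echo '[[[0,0,0],[0,0,0]],[[0,0,0],[0,0,0]],[[0,0,0],[0,0,0]]]' | python3 nudge.py
python3 - <<'E'
from h import *
s=st(); snap('wrist','w9.png'); c,im=load('w9.png')
b=rim(c,im,.575,.402); print(b,proj(c,[[b[1],b[2],.064]])); delta([b[1],b[2],.053])
c,im=load('w2.png'); print('from w2',rim(c,im,.575,.402),rim(c,im,.476,.415))
E
```

```text
time: 18.02
ee_pos: [0.5757, 0.4061, 0.1685]
wrist_force: [-0.8, -0.3, -1.1]
opening: 0.085
grasp_force: 0.0
time: 18.27
ee_pos: [0.575, 0.4038, 0.1698]
ee_rot: [[-1.0, 0.001, 0.001], [0.001, 1.0, 0.001], [-0.001, 0.001, -1.0]]
wrist_force: [-0.3, 0.1, 1.0]
opening: 0.0849
grasp_force: 0.0
t 18.27 p [0.575  0.4038 0.1698] op 0.0849 g 0.0 F [-0.3  0.1  1. ]
[[-1.     0.001  0.001]
 [ 0.001  1.     0.001]
 [-0.001  0.001 -1.   ]]
[131.6872   0.575    0.4025] [[314.54189847 209.4592826 ]]
d tool [ 0.0006 -0.0018  0.1175]
from w2 [188.7027   0.5745   0.402 ] [189.553    0.4755   0.4145]
```

```bash
echo '[[[0,-0.0023,0.0375],[0,0,0]],[[0,-0.0023,0.075],[0,0,0]],[[0,-0.0023,0.1125],[0,0,0]],[[0,-0.0023,0.1463],[0,0,0]],[[0,-0.0023,0.1463],[0,0,0]]]' | python3 nudge.py|grep -v rot;echo '[[[0,0,0],[0,0,0]],[[0,0,0],[0,0,0]],[[0,0,0],[0,0,0]],[[0,0,0],[0,0,0]],[[0,0,0],[0,0,0]]]' | python3 nudge.py 0.0 35
```

```text
time: 18.73
ee_pos: [0.5718, 0.4003, 0.0481]
wrist_force: [-1.1, -0.7, -0.5]
opening: 0.0849
grasp_force: 0.0
time: 19.15
ee_pos: [0.5761, 0.4034, 0.0545]
ee_rot: [[-1.0, 0.0, 0.004], [0.0, 1.0, 0.003], [-0.004, 0.003, -1.0]]
wrist_force: [-0.3, -1.3, 6.0]
opening: 0.063
grasp_force: 39.2
```

Converted, -0.11 m is -0.1375, -0.09 m is -0.1125.

```bash
echo '[[[0,0,-0.025],[0,0,0]],[[0,0,-0.0688],[0,0,0]],[[0,0,-0.1125],[0,0,0]],[[0,0,-0.1375],[0,0,0]],[[0,0,-0.1375],[0,0,0]]]' | python3 nudge.py|grep -v rot;echo '[[[0.01,-0.0438,0],[0,0,0]],[[0.02,-0.0875,0],[0,0,0]],[[0.0313,-0.1313,0],[0,0,0]],[[0.0425,-0.1796,0],[0,0,0]],[[0.0425,-0.1796,0],[0,0,0]]]' | python3 nudge.py|grep -v rot; echo '[[[0,0,0],[0,0,0]],[[0,0,0],[0,0,0]],[[0,0,0],[0,0,0]],[[0,0,0],[0,0,0]]]' | python3 nudge.py|grep -v rot
python3 - <<'E'
from h import *
s=st(); snap('wrist','w10.png'); c,im=load('w10.png'); p=s['ee_pos']
b=rim(c,im,p[0],p[1],p[2]-.0545+.064,.008); print(b); delta([.5415,.2597,.1105])
E
```

```text
time: 19.57
ee_pos: [0.5774, 0.4047, 0.1684]
wrist_force: [0.6, 0.9, -0.8]
opening: 0.0628
grasp_force: 39.2
time: 19.98
ee_pos: [0.537, 0.2468, 0.1605]
wrist_force: [1.1, -1.6, -1.5]
opening: 0.0631
grasp_force: 39.3
time: 20.32
ee_pos: [0.5404, 0.2607, 0.1617]
wrist_force: [0.3, 1.3, -1.3]
opening: 0.063
grasp_force: 39.3
t 20.32 p [0.5404 0.2607 0.1617] op 0.063 g 39.25390496850014 F [ 0.3  1.3 -1.3]
[[-1.    -0.003  0.   ]
 [-0.003  1.     0.001]
 [-0.     0.001 -1.   ]]
[138.5049   0.5389   0.2602]
d tool [-0.0011 -0.0008  0.0512]
```

Converted, 0.036 m is 0.045, -0.0005 m is -0.0006.

```bash
echo '[[[-0.0031,-0.0006,0],[0,0,0]],[[-0.0031,-0.0006,0.0188],[0,0,0]],[[-0.0031,-0.0006,0.0375],[0,0,0]],[[-0.0031,-0.0006,0.045],[0,0,0]],[[-0.0031,-0.0006,0.045],[0,0,0]]]' | python3 nudge.py|grep -v rot;echo '[[[0,0,0.005],[0,0,0]],[[0,0,0.01],[0,0,0]],[[0,0,0.015],[0,0,0]],[[0,0,0.02],[0,0,0]],[[0,0,0.02],[0,0,0]]]' | python3 nudge.py
```

```text
time: 20.78
ee_pos: [0.5418, 0.2581, 0.1242]
wrist_force: [0.8, -0.8, -1.6]
opening: 0.0633
grasp_force: 39.3
time: 21.2
ee_pos: [0.5434, 0.2584, 0.1106]
ee_rot: [[-1.0, -0.0, 0.001], [-0.0, 1.0, 0.0], [-0.001, 0.0, -1.0]]
wrist_force: [-0.6, 0.3, 3.6]
opening: 0.0632
grasp_force: 39.6
```

Converted, 0.155 m is 0.1938, 0.14 m is 0.175.

```bash
echo '[[[0,0,0],[0,0,0]],[[0,0,0],[0,0,0]],[[0,0,0],[0,0,0]],[[0,0,0],[0,0,0]]]' | python3 nudge.py 0.085|grep -v rot;echo '[[[0,0,-0.025],[0,0,0]],[[0,0,-0.075],[0,0,0]],[[0,0,-0.125],[0,0,0]],[[0,0,-0.1375],[0,0,0]],[[0,0,-0.1375],[0,0,0]]]' | python3 nudge.py|grep -v rot;echo '[[[0.025,0.0438,0],[0,0,0]],[[0.05,0.0875,0],[0,0,0]],[[0.0688,0.1313,0],[0,0,0]],[[0.0813,0.175,0],[0,0,0]],[[0.0813,0.1938,0],[0,0,0]]]' | python3 nudge.py|grep -v rot; echo '[[[0,0,0.0375],[0,0,0]],[[0,0,0.0625],[0,0,0]],[[0,0,0.0625],[0,0,0]],[[0,0,0.0625],[0,0,0]],[[0,0,0.0625],[0,0,0]]]' | python3 nudge.py|grep -v rot
python3 - <<'E'
from h import *
s=st(); snap('wrist','w11.png'); c,im=load('w11.png')
b=rim(c,im,.476,.415,span=.03); print(b); delta([b[1]+.0005,b[2],.053]); print('seated',rim(c,im,.5415,.2597,.12))
E
```

```text
time: 21.53
ee_pos: [0.5429, 0.2582, 0.1098]
wrist_force: [-0.0, 0.6, -1.6]
opening: 0.0851
grasp_force: 0.0
time: 21.95
ee_pos: [0.5454, 0.2594, 0.2239]
wrist_force: [-0.1, -0.1, 0.1]
opening: 0.0848
grasp_force: 0.0
time: 22.37
ee_pos: [0.4727, 0.4193, 0.2183]
wrist_force: [0.5, 0.8, 0.7]
opening: 0.0852
grasp_force: 0.0
time: 22.78
ee_pos: [0.4785, 0.4126, 0.1699]
wrist_force: [0.5, -0.0, 1.6]
opening: 0.0851
grasp_force: 0.0
t 22.78 p [0.4785 0.4126 0.1699] op 0.0851 g 0.0 F [ 0.5 -0.   1.6]
[[-1.     0.001  0.   ]
 [ 0.001  1.    -0.   ]
 [-0.    -0.    -1.   ]]
[133.3566   0.476    0.4155]
d tool [0.0024 0.0024 0.1176]
seated [105.6161   0.542    0.2582]
```

Converted, 0.117 m is 0.1463, 0.09 m is 0.1125.

```bash
echo '[[[0.0025,0.003,0.0375],[0,0,0]],[[0.0025,0.003,0.075],[0,0,0]],[[0.0025,0.003,0.1125],[0,0,0]],[[0.0025,0.003,0.1463],[0,0,0]],[[0.0025,0.003,0.1463],[0,0,0]]]' | python3 nudge.py|grep -v rot;echo '[[[0,0,0],[0,0,0]],[[0,0,0],[0,0,0]],[[0,0,0],[0,0,0]],[[0,0,0],[0,0,0]],[[0,0,0],[0,0,0]]]' | python3 nudge.py 0.0 35 | grep -v rot; echo '[[[0,0,-0.025],[0,0,0]],[[0,0,-0.0688],[0,0,0]],[[0,0,-0.1125],[0,0,0]],[[0,0,-0.1563],[0,0,0]],[[0,0,-0.2],[0,0,0]]]' | python3 nudge.py|grep -v rot;echo '[[[-0.0188,-0.0438,0],[0,0,0]],[[-0.0375,-0.0875,0],[0,0,0]],[[-0.0563,-0.1313,0],[0,0,0]],[[-0.075,-0.175,0],[0,0,0]],[[-0.0819,-0.1963,0],[0,0,0]]]' | python3 nudge.py|grep -v rot; echo '[[[0,0,0],[0,0,0]],[[0,0,0],[0,0,0]],[[0,0,0],[0,0,0]],[[0,0,0],[0,0,0]],[[0,0,0],[0,0,0]]]' | python3 nudge.py|grep -v rot
python3 - <<'E'
from h import *
s=st(); snap('wrist','w12.png'); c,im=load('w12.png'); p=s['ee_pos']
b=rim(c,im,p[0],p[1],p[2]-.0545+.064,.008); print(b); print('seated',rim(c,im,.542,.2582,.12,.006))
E
```

```text
time: 23.25
ee_pos: [0.474, 0.4134, 0.0493]
wrist_force: [-0.1, -1.2, -0.6]
opening: 0.085
grasp_force: 0.0
time: 23.67
ee_pos: [0.4773, 0.4167, 0.0552]
wrist_force: [1.2, 0.2, 7.5]
opening: 0.0615
grasp_force: 39.0
time: 24.08
ee_pos: [0.4754, 0.4153, 0.2149]
wrist_force: [0.1, 0.4, -1.4]
opening: 0.0616
grasp_force: 39.0
time: 24.5
ee_pos: [0.5437, 0.2519, 0.2136]
wrist_force: [0.6, -1.1, -1.8]
opening: 0.0611
grasp_force: 38.9
time: 24.92
ee_pos: [0.5405, 0.2606, 0.2129]
wrist_force: [-0.2, -0.5, -1.6]
opening: 0.061
grasp_force: 38.9
t 24.92 p [0.5405 0.2606 0.2129] op 0.061 g 38.949006152688526 F [-0.2 -0.5 -1.6]
[[-1.    -0.003 -0.   ]
 [-0.003  1.     0.001]
 [ 0.     0.001 -1.   ]]
[110.3691   0.5385   0.2601]
seated [110.4095   0.542    0.2572]
```

Converted, 0.052 m is 0.065, -0.0035 m is -0.0044.

```bash
echo '[[[-0.0044,-0.0024,0],[0,0,0]],[[-0.0044,-0.0024,0.025],[0,0,0]],[[-0.0044,-0.0024,0.05],[0,0,0]],[[-0.0044,-0.0024,0.065],[0,0,0]],[[-0.0044,-0.0024,0.065],[0,0,0]]]' | python3 nudge.py|grep -v rot;echo '[[[0,0,0.0075],[0,0,0]],[[0,0,0.015],[0,0,0]],[[0,0,0.0225],[0,0,0]],[[0,0,0.0275],[0,0,0]],[[0,0,0.0313],[0,0,0]]]' | python3 nudge.py
```

```text
time: 25.38
ee_pos: [0.543, 0.256, 0.158]
wrist_force: [0.0, -0.3, -0.7]
opening: 0.0614
grasp_force: 38.9
time: 25.8
ee_pos: [0.5453, 0.2572, 0.137]
ee_rot: [[-1.0, -0.0, 0.001], [-0.0, 1.0, 0.001], [-0.001, 0.001, -1.0]]
wrist_force: [-5.0, -2.6, 27.9]
opening: 0.0616
grasp_force: 41.9
```

Converted, -0.2 m is -0.25, -0.12 m is -0.15.

```bash
echo '[[[0,0,0],[0,0,0]],[[0,0,0],[0,0,0]],[[0,0,0],[0,0,0]],[[0,0,0],[0,0,0]]]' | python3 nudge.py 0.085|grep -v rot;echo '[[[0,0,-0.025],[0,0,0]],[[0,0,-0.0688],[0,0,0]],[[0,0,-0.1063],[0,0,0]],[[0,0,-0.1063],[0,0,0]],[[0,0,-0.1063],[0,0,0]]]' | python3 nudge.py|grep -v rot
python3 - <<'E'
from h import *
s=st(); snap('wrist','w13.png'); c,im=load('w13.png'); print('top',rim(c,im,.542,.258,.146,.01)); delta([.6025,-.267,.21])
E
echo '[[[-0.005,-0.05,0],[0,0,0]],[[-0.01,-0.1,0],[0,0,0]],[[-0.015,-0.15,0],[0,0,0]],[[-0.02,-0.2,0],[0,0,0]],[[-0.025,-0.25,0],[0,0,0]]]' | python3 nudge.py|grep -v rot;echo '[[[-0.005,-0.05,0],[0,0,0]],[[-0.01,-0.1,0],[0,0,0]],[[-0.015,-0.15,0],[0,0,0]],[[-0.02,-0.2,0],[0,0,0]],[[-0.025,-0.25,0],[0,0,0]]]' | python3 nudge.py|grep -v rot;echo '[[[-0.005,-0.05,0],[0,0,0]],[[-0.01,-0.1,0],[0,0,0]],[[-0.02,-0.15,0.025],[0,0,0]],[[-0.02,-0.155,0.05],[0,0,0]],[[-0.02,-0.155,0.0625],[0,0,0]]]' | python3 nudge.py|grep -v rot;echo '[[[0,0,0],[0,0,0]],[[0,0,0],[0,0,0]],[[0,0,0],[0,0,0]],[[0,0,0],[0,0,0]]]' | python3 nudge.py|grep -v rot
python3 - <<'E'
from h import *
s=st(); snap('wrist','w14.png'); c,im=load('w14.png'); b=rim(c,im,.6025,-.267,span=.03); print(b); delta([b[1]+.0005,b[2],.053])
b=rim(c,im,.425,-.266,span=.03); print('D',b)
E
```

```text
time: 26.13
ee_pos: [0.545, 0.2567, 0.1359]
wrist_force: [-0.2, 0.6, -0.1]
opening: 0.0847
grasp_force: 0.0
time: 26.55
ee_pos: [0.5461, 0.2573, 0.2229]
wrist_force: [-0.4, -0.5, -0.3]
opening: 0.085
grasp_force: 0.0
t 26.55 p [0.5461 0.2573 0.2229] op 0.085 g 0.0 F [-0.4 -0.5 -0.3]
[[-1.    -0.     0.004]
 [-0.     1.     0.002]
 [-0.004  0.002 -1.   ]]
top [115.1224   0.5425   0.257 ]
d tool [-0.0575 -0.5237  0.0111]
time: 27.02
ee_pos: [0.5634, 0.0548, 0.219]
wrist_force: [0.8, 0.3, -0.1]
opening: 0.0846
grasp_force: 0.0
time: 27.43
ee_pos: [0.5834, -0.145, 0.2189]
wrist_force: [0.2, -0.4, -1.1]
opening: 0.0851
grasp_force: 0.0
time: 27.85
ee_pos: [0.5977, -0.2719, 0.1667]
wrist_force: [-0.8, 0.8, 0.0]
opening: 0.0847
grasp_force: 0.0
time: 28.18
ee_pos: [0.6019, -0.2653, 0.1718]
wrist_force: [-0.0, 0.0, 0.1]
opening: 0.0848
grasp_force: 0.0
t 28.18 p [ 0.6019 -0.2653  0.1718] op 0.0848 g 0.0 F [-0.   0.   0.1]
[[-1.    -0.003  0.001]
 [-0.003  1.     0.   ]
 [-0.001  0.    -1.   ]]
[110.6074   0.6025  -0.2675]
d tool [-0.0008 -0.0018  0.119 ]
D [47.0968  0.455  -0.298 ]
```

Converted, 0.1185 m is 0.1481, 0.09 m is 0.1125.

```bash
echo '[[[-0.001,-0.0023,0.0375],[0,0,0]],[[-0.001,-0.0023,0.075],[0,0,0]],[[-0.001,-0.0023,0.1125],[0,0,0]],[[-0.001,-0.0023,0.1481],[0,0,0]],[[-0.001,-0.0023,0.1481],[0,0,0]]]' | python3 nudge.py|grep -v rot;echo '[[[0,0,0],[0,0,0]],[[0,0,0],[0,0,0]],[[0,0,0],[0,0,0]],[[0,0,0],[0,0,0]],[[0,0,0],[0,0,0]]]' | python3 nudge.py 0.0 35 | grep -v rot; echo '[[[0,0,-0.025],[0,0,0]],[[0,0,-0.075],[0,0,0]],[[0,0,-0.125],[0,0,0]],[[0,0,-0.175],[0,0,0]],[[0,0,-0.225],[0,0,0]]]' | python3 nudge.py|grep -v rot;echo '[[[0.005,0.05,0],[0,0,0]],[[0.01,0.1,0],[0,0,0]],[[0.015,0.15,0],[0,0,0]],[[0.02,0.2,0],[0,0,0]],[[0.025,0.25,0],[0,0,0]]]' | python3 nudge.py|grep -v rot; echo '[[[0.005,0.05,0],[0,0,0]],[[0.01,0.1,0],[0,0,0]],[[0.015,0.15,0],[0,0,0]],[[0.02,0.2,0],[0,0,0]],[[0.025,0.25,0],[0,0,0]]]' | python3 nudge.py|grep -v rot; echo '[[[0.005,0.05,0],[0,0,0]],[[0.01,0.1,0],[0,0,0]],[[0.02,0.1375,0],[0,0,0]],[[0.0225,0.1538,0],[0,0,0]],[[0.0225,0.1538,0],[0,0,0]]]' | python3 nudge.py|grep -v rot;echo '[[[0,0,0],[0,0,0]],[[0,0,0],[0,0,0]],[[0,0,0],[0,0,0]],[[0,0,0],[0,0,0]]]' | python3 nudge.py|grep -v rot
python3 - <<'E'
from h import *
s=st(); snap('wrist','w15.png'); c,im=load('w15.png'); p=s['ee_pos']
b=rim(c,im,p[0],p[1],p[2]-.0545+.064,.008); print('held',b); print('stack',rim(c,im,.542,.2575,.146,.006))
E
```

```text
time: 28.65
ee_pos: [0.5987, -0.2666, 0.048]
wrist_force: [-1.4, 0.5, -0.7]
opening: 0.0853
grasp_force: 0.0
time: 29.07
ee_pos: [0.6034, -0.2696, 0.0546]
wrist_force: [-0.6, 0.5, 5.2]
opening: 0.0611
grasp_force: 38.9
time: 29.48
ee_pos: [0.6011, -0.269, 0.2346]
wrist_force: [1.1, -0.4, -1.0]
opening: 0.0615
grasp_force: 38.8
time: 29.9
ee_pos: [0.5809, -0.0676, 0.2331]
wrist_force: [1.4, -0.9, -1.2]
opening: 0.0616
grasp_force: 38.8
time: 30.32
ee_pos: [0.5609, 0.1325, 0.2329]
wrist_force: [1.2, 0.2, -0.5]
opening: 0.0615
grasp_force: 38.8
time: 30.73
ee_pos: [0.5419, 0.2591, 0.2328]
wrist_force: [-1.0, 0.2, -1.2]
opening: 0.0613
grasp_force: 38.8
time: 31.07
ee_pos: [0.5443, 0.2513, 0.2324]
wrist_force: [0.2, 0.2, -2.1]
opening: 0.0617
grasp_force: 38.9
t 31.07 p [0.5443 0.2513 0.2324] op 0.0617 g 38.85427864152007 F [ 0.2  0.2 -2.1]
[[-1.     0.004  0.   ]
 [ 0.004  1.    -0.001]
 [-0.    -0.001 -1.   ]]
held [116.0249   0.5438   0.2508]
stack [109.0306   0.543    0.257 ]
```

Converted, 0.025 m is 0.0313, 0.0067 m is 0.0084.

```bash
echo '[[[0.0013,0.0084,0],[0,0,0]],[[0.0013,0.0084,0.0125],[0,0,0]],[[0.0013,0.0084,0.025],[0,0,0]],[[0.0013,0.0084,0.0313],[0,0,0]],[[0.0013,0.0084,0.0313],[0,0,0]]]' | python3 nudge.py|grep -v rot;echo '[[[0,0,0],[0,0,0]],[[0,0,0],[0,0,0]],[[0,0,0],[0,0,0]]]' | python3 nudge.py
python3 - <<'E'
from h import *
delta([.5432,.258,.162])
E
```

```text
time: 31.53
ee_pos: [0.5412, 0.2598, 0.205]
wrist_force: [-0.1, 0.3, -1.0]
opening: 0.0613
grasp_force: 38.8
time: 31.78
ee_pos: [0.5429, 0.2607, 0.2075]
ee_rot: [[-1.0, -0.0, 0.001], [-0.0, 1.0, 0.0], [-0.001, 0.0, -1.0]]
wrist_force: [0.8, -0.5, -0.4]
opening: 0.0618
grasp_force: 38.8
d tool [-0.0003 -0.0027  0.0455]
```

Converted, 0.034 m is 0.0425, 0.03 m is 0.0375.

```bash
echo '[[[0,-0.0031,0],[0,0,0]],[[0,-0.0031,0.015],[0,0,0]],[[0,-0.0031,0.0275],[0,0,0]],[[0,-0.0031,0.0375],[0,0,0]],[[0,-0.0031,0.0425],[0,0,0]]]' | python3 nudge.py|grep -v rot;echo '[[[0,0,0.005],[0,0,0]],[[0,0,0.01],[0,0,0]],[[0,0,0.0138],[0,0,0]],[[0,0,0.0163],[0,0,0]],[[0,0,0.0163],[0,0,0]]]' | python3 nudge.py
```

```text
time: 32.2
ee_pos: [0.5415, 0.2575, 0.1712]
wrist_force: [-0.5, -0.1, -1.2]
opening: 0.0611
grasp_force: 38.8
time: 32.62
ee_pos: [0.5434, 0.2578, 0.1626]
ee_rot: [[-1.0, 0.0, 0.001], [0.0, 1.0, -0.0], [-0.001, -0.0, -1.0]]
wrist_force: [-2.9, -2.8, 13.0]
opening: 0.0614
grasp_force: 40.2
```

Converted, -0.2 m is -0.25, -0.16 m is -0.2.

```bash
echo '[[[0,0,0],[0,0,0]],[[0,0,0],[0,0,0]],[[0,0,0],[0,0,0]],[[0,0,0],[0,0,0]]]' | python3 nudge.py 0.085|grep -v rot;echo '[[[0,0,-0.025],[0,0,0]],[[0,0,-0.0688],[0,0,0]],[[0,0,-0.0875],[0,0,0]],[[0,0,-0.0875],[0,0,0]],[[0,0,-0.0875],[0,0,0]]]' | python3 nudge.py|grep -v rot
python3 - <<'E'
from h import *
s=st(); snap('wrist','w16.png'); c,im=load('w16.png'); print('stack',rim(c,im,.543,.2575,.172,.01))
E
echo '[[[0.01,-0.05,0],[0,0,0]],[[0.02,-0.1,0],[0,0,0]],[[0.03,-0.15,0],[0,0,0]],[[0.04,-0.2,0],[0,0,0]],[[0.05,-0.25,0],[0,0,0]]]' | python3 nudge.py|grep -v rot;echo '[[[0.01,-0.05,0],[0,0,0]],[[0.02,-0.1,0],[0,0,0]],[[0.03,-0.15,0],[0,0,0]],[[0.04,-0.2,0],[0,0,0]],[[0.05,-0.25,0],[0,0,0]]]' | python3 nudge.py|grep -v rot;echo '[[[0.01,-0.05,0],[0,0,0]],[[0.02,-0.1,0],[0,0,0]],[[0.03,-0.15,0],[0,0,0]],[[0.03,-0.15,0],[0,0,0]],[[0.03,-0.15,0],[0,0,0]]]' | python3 nudge.py|grep -v rot;echo '[[[0,0,0],[0,0,0]],[[0,0,0],[0,0,0]],[[0,0,0],[0,0,0]],[[0,0,0],[0,0,0]]]' | python3 nudge.py|grep -v rot
python3 - <<'E'
from h import *
s=st(); snap('wrist','w17.png'); c,im=load('w17.png'); b=rim(c,im,.425,-.266,span=.05); print('D',b); delta([b[1]+.0005,b[2],.17])
E
```

```text
time: 32.95
ee_pos: [0.5426, 0.2582, 0.1602]
wrist_force: [-0.5, 0.2, 0.1]
opening: 0.0849
grasp_force: 0.0
time: 33.37
ee_pos: [0.5431, 0.2584, 0.231]
wrist_force: [-0.9, 0.1, 0.5]
opening: 0.085
grasp_force: 0.0
t 33.37 p [0.5431 0.2584 0.231 ] op 0.085 g 0.0 F [-0.9  0.1  0.5]
[[-1.    -0.     0.002]
 [-0.     1.     0.001]
 [-0.002  0.001 -1.   ]]
stack [114.0505   0.5425   0.258 ]
time: 33.83
ee_pos: [0.5007, 0.0562, 0.2286]
wrist_force: [1.5, -0.5, 0.5]
opening: 0.0853
grasp_force: 0.0
time: 34.25
ee_pos: [0.4608, -0.1434, 0.2288]
wrist_force: [1.3, -0.7, -0.1]
opening: 0.0853
grasp_force: 0.0
time: 34.67
ee_pos: [0.4366, -0.2646, 0.2288]
wrist_force: [-1.2, 1.0, 0.2]
opening: 0.0851
grasp_force: 0.0
time: 35.0
ee_pos: [0.4392, -0.2603, 0.2301]
wrist_force: [-0.3, -0.1, -0.3]
opening: 0.0849
grasp_force: 0.0
t 35.0 p [ 0.4392 -0.2603  0.2301] op 0.0849 g 0.0 F [-0.3 -0.1 -0.3]
[[-1.    -0.003 -0.   ]
 [-0.003  1.     0.001]
 [ 0.     0.001 -1.   ]]
D [98.4966  0.425  -0.266 ]
d tool [ 0.0137 -0.0055  0.0602]
```

Converted, 0.06 m is 0.075, 0.03 m is 0.0375.

```bash
echo '[[[0.0171,-0.0069,0],[0,0,0]],[[0.0171,-0.0069,0.0375],[0,0,0]],[[0.0171,-0.0069,0.075],[0,0,0]],[[0.0171,-0.0069,0.075],[0,0,0]],[[0.0171,-0.0069,0.075],[0,0,0]]]' | python3 nudge.py|grep -v rot;echo '[[[0,0,0],[0,0,0]],[[0,0,0],[0,0,0]],[[0,0,0],[0,0,0]]]' | python3 nudge.py|grep -v rot
python3 - <<'E'
from h import *
s=st(); snap('wrist','w18.png'); c,im=load('w18.png'); b=rim(c,im,.425,-.266,span=.03); print('D',b); delta([b[1]+.0005,b[2],.053])
E
```

```text
time: 35.47
ee_pos: [0.4232, -0.267, 0.1696]
wrist_force: [-0.8, -1.1, -0.2]
opening: 0.0851
grasp_force: 0.0
time: 35.72
ee_pos: [0.4259, -0.268, 0.1718]
wrist_force: [0.6, -0.5, -0.0]
opening: 0.0853
grasp_force: 0.0
t 35.72 p [ 0.4259 -0.268   0.1718] op 0.0853 g 0.0 F [ 0.6 -0.5 -0. ]
[[-1.    -0.     0.003]
 [-0.     1.    -0.001]
 [-0.003 -0.001 -1.   ]]
D [95.0123  0.4245 -0.266 ]
d tool [0.0011 0.002  0.1186]
```

Converted, 0.118 m is 0.1475, 0.09 m is 0.1125.

```bash
echo '[[[0.0013,0.0025,0.0375],[0,0,0]],[[0.0013,0.0025,0.075],[0,0,0]],[[0.0013,0.0025,0.1125],[0,0,0]],[[0.0013,0.0025,0.1475],[0,0,0]],[[0.0013,0.0025,0.1475],[0,0,0]]]' | python3 nudge.py|grep -v rot;echo '[[[0,0,0],[0,0,0]],[[0,0,0],[0,0,0]],[[0,0,0],[0,0,0]],[[0,0,0],[0,0,0]],[[0,0,0],[0,0,0]]]' | python3 nudge.py 0.0 35 | grep -v rot; echo '[[[0,0,-0.05],[0,0,0]],[[0,0,-0.1],[0,0,0]],[[0,0,-0.15],[0,0,0]],[[0,0,-0.2],[0,0,0]],[[0,0,-0.25],[0,0,0]]]' | python3 nudge.py|grep -v rot;echo '[[[-0.01,0.05,0],[0,0,0]],[[-0.02,0.1,0],[0,0,0]],[[-0.03,0.15,0],[0,0,0]],[[-0.04,0.2,0],[0,0,0]],[[-0.05,0.25,0],[0,0,0]]]' | python3 nudge.py|grep -v rot; echo '[[[-0.01,0.05,0],[0,0,0]],[[-0.0225,0.1,0],[0,0,0]],[[-0.035,0.15,0],[0,0,0]],[[-0.0475,0.2,0],[0,0,0]],[[-0.06,0.25,0],[0,0,0]]]' | python3 nudge.py|grep -v rot; echo '[[[-0.01,0.0375,0],[0,0,0]],[[-0.02,0.075,0],[0,0,0]],[[-0.03,0.1125,0],[0,0,0]],[[-0.0369,0.15,0],[0,0,0]],[[-0.0369,0.1525,0],[0,0,0]]]' | python3 nudge.py|grep -v rot;echo '[[[0,0,0],[0,0,0]],[[0,0,0],[0,0,0]],[[0,0,0],[0,0,0]],[[0,0,0],[0,0,0]],[[0,0,0],[0,0,0]]]' | python3 nudge.py|grep -v rot
python3 - <<'E'
from h import *
s=st(); snap('wrist','w19.png'); c,im=load('w19.png'); p=s['ee_pos']
b=rim(c,im,p[0],p[1],p[2]-.0545+.064,.008); print('held',b); print('stack',rim(c,im,.5425,.258,.172,.006))
E
```

```text
time: 36.18
ee_pos: [0.4223, -0.2642, 0.049]
wrist_force: [-0.2, -0.1, -0.1]
opening: 0.085
grasp_force: 0.0
time: 36.6
ee_pos: [0.4252, -0.266, 0.054]
wrist_force: [-0.1, -1.2, 5.8]
opening: 0.063
grasp_force: 39.1
time: 37.02
ee_pos: [0.4233, -0.2651, 0.2549]
wrist_force: [0.7, -0.2, -0.3]
opening: 0.0633
grasp_force: 39.8
time: 37.43
ee_pos: [0.4636, -0.0637, 0.2533]
wrist_force: [2.3, -0.7, -2.1]
opening: 0.063
grasp_force: 39.8
time: 37.85
ee_pos: [0.5116, 0.1364, 0.2531]
wrist_force: [1.1, -0.0, -1.1]
opening: 0.0629
grasp_force: 39.8
time: 38.27
ee_pos: [0.5415, 0.265, 0.2533]
wrist_force: [-0.7, 1.3, -0.8]
opening: 0.0633
grasp_force: 39.8
time: 38.68
ee_pos: [0.5414, 0.2549, 0.2525]
wrist_force: [-0.0, -0.5, -1.3]
opening: 0.0634
grasp_force: 39.8
t 38.68 p [0.5414 0.2549 0.2525] op 0.0634 g 39.80278450995684 F [-0.  -0.5 -1.3]
[[-1.     0.002  0.   ]
 [ 0.002  1.    -0.001]
 [-0.    -0.001 -1.   ]]
held [125.0743   0.5414   0.2544]
stack [104.2743   0.543    0.258 ]
```

Converted, 0.022 m is 0.0275, 0.02 m is 0.025.

```bash
echo '[[[-0.0018,0.0041,0],[0,0,0]],[[-0.0018,0.0041,0.0125],[0,0,0]],[[-0.0018,0.0041,0.025],[0,0,0]],[[-0.0018,0.0041,0.0275],[0,0,0]],[[-0.0018,0.0041,0.0275],[0,0,0]]]' | python3 nudge.py|grep -v rot;echo '[[[0,0,0],[0,0,0]],[[0,0,0],[0,0,0]],[[0,0,0],[0,0,0]]]' | python3 nudge.py
python3 - <<'E'
from h import *
delta([.5428,.2585,.188])
E
```

```text
time: 39.15
ee_pos: [0.5417, 0.2593, 0.2284]
wrist_force: [0.5, -0.6, -0.5]
opening: 0.0634
grasp_force: 39.8
time: 39.4
ee_pos: [0.5431, 0.26, 0.2306]
ee_rot: [[-1.0, -0.0, 0.001], [-0.0, 1.0, 0.0], [-0.001, 0.0, -1.0]]
wrist_force: [-0.8, -0.7, -1.7]
opening: 0.0636
grasp_force: 39.8
d tool [ 0.0003 -0.0015  0.0426]
```

Converted, 0.032 m is 0.04, 0.028 m is 0.035.

```bash
echo '[[[0,-0.0019,0],[0,0,0]],[[0,-0.0019,0.015],[0,0,0]],[[0,-0.0019,0.0275],[0,0,0]],[[0,-0.0019,0.035],[0,0,0]],[[0,-0.0019,0.04],[0,0,0]]]' | python3 nudge.py|grep -v rot;echo '[[[0,0,0.005],[0,0,0]],[[0,0,0.01],[0,0,0]],[[0,0,0.0138],[0,0,0]],[[0,0,0.0163],[0,0,0]],[[0,0,0.0163],[0,0,0]]]' | python3 nudge.py
```

```text
time: 39.82
ee_pos: [0.5419, 0.2579, 0.1965]
wrist_force: [0.1, -1.2, -1.1]
opening: 0.063
grasp_force: 39.8
time: 40.23
ee_pos: [0.5446, 0.2585, 0.188]
ee_rot: [[-1.0, 0.0, 0.003], [0.0, 1.0, 0.001], [-0.003, 0.001, -1.0]]
wrist_force: [-2.8, -2.9, 12.6]
opening: 0.0632
grasp_force: 40.9
```

Fully nested at z 0.188. I'll release, retreat, and look over the whole scene.

Converted, -0.13 m is -0.1625, -0.1 m is -0.125.

```bash
echo '[[[0,0,0],[0,0,0]],[[0,0,0],[0,0,0]],[[0,0,0],[0,0,0]],[[0,0,0],[0,0,0]]]' | python3 nudge.py 0.085|grep -v rot;echo '[[[0,0,-0.025],[0,0,0]],[[0,0,-0.0625],[0,0,0]],[[0,0,-0.1],[0,0,0]],[[0,0,-0.125],[0,0,0]],[[0,0,-0.125],[0,0,0]]]' | python3 nudge.py|grep -v rot;echo '[[[0.025,-0.0438,0],[0,0,0]],[[0.0438,-0.0875,0],[0,0,0]],[[0.0625,-0.125,0],[0,0,0]],[[0.0875,-0.1625,0],[0,0,0]],[[0.0875,-0.1625,0],[0,0,0]]]' | python3 nudge.py|grep -v rot;echo '[[[0,0,0],[0,0,0]],[[0,0,0],[0,0,0]],[[0,0,0],[0,0,0]]]' | python3 nudge.py|grep -v rot
python3 - <<'E'
from h import *
snap('scene','s2.png'); im=cv2.imread('pics/s2.png')[140:290,190:490]
cv2.imwrite('pics/s2c.png',np.clip(cv2.resize(im,(800,400),interpolation=cv2.INTER_CUBIC)*1.4,0,255).astype(np.uint8)); snap('top','t2.png')
im=cv2.imread('pics/t2.png')[140:290,150:430]; cv2.imwrite('pics/t2c.png',np.clip(cv2.resize(im,(784,420),interpolation=cv2.INTER_CUBIC)*1.7,0,255).astype(np.uint8))
E
```

```text
time: 40.57
ee_pos: [0.5427, 0.2585, 0.1851]
wrist_force: [-0.4, -0.0, 0.0]
opening: 0.0852
grasp_force: 0.0
time: 40.98
ee_pos: [0.5454, 0.2599, 0.29]
wrist_force: [0.1, 0.5, -0.0]
opening: 0.0851
grasp_force: 0.0
time: 41.4
ee_pos: [0.4674, 0.1208, 0.2835]
wrist_force: [-0.5, -0.0, -0.4]
opening: 0.0855
grasp_force: 0.0
time: 41.65
ee_pos: [0.4736, 0.1298, 0.2852]
wrist_force: [0.1, -0.0, 0.7]
opening: 0.085
grasp_force: 0.0
```

View pics/s2c.png

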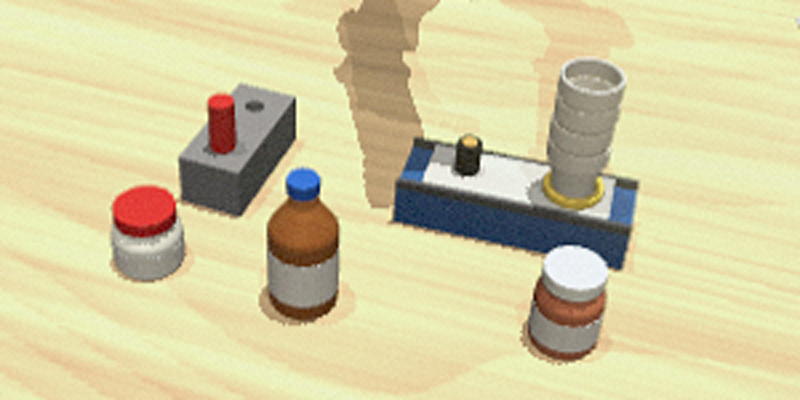

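View pics/t2c.png

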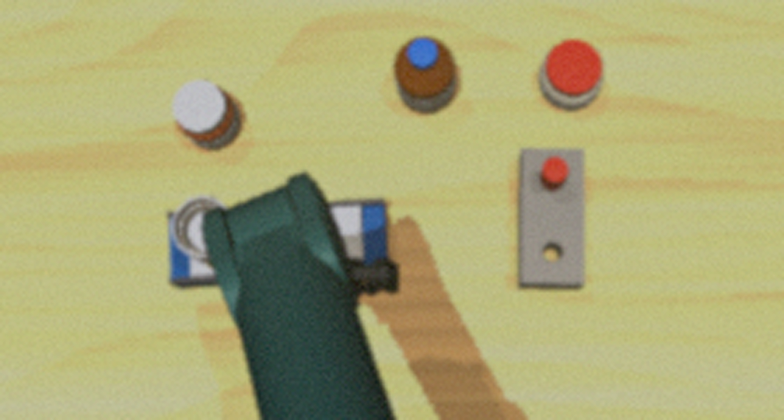

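The scene crop shows a straight, evenly spaced stack of four cups in the seat at (585,130). The bolt is home at (468,155), the drift is in the stand at (221,123), and the bottles and jars haven't moved. No loose cups remain.

```bash
python3 -c "
from workcell import manip, imaging, workorder, sensors
print(workorder.finish_job())"
```

```text
the job is handed in; nothing more can be done
None
```

The job is handed in at about 42 s of the 210 s limit: carriage levered into line and bolted, drift back in its stand hole, all four cups nested in the yellow seat, and the bottles and jars untouched; no verdict was returned.

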